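# Crank the bundle press down on the booklets

## Task

Fit the loose crank fully home onto the square shaft on top of the booklet press, then wind it clockwise (seen from above), round and round, until the press plate bears firmly on the booklets and the crank turns noticeably harder; stop there and do not force it further. Handle the press gently, leave the crank on the shaft, let go, and leave the other things on the table where they are.

Things in the scene. Friction and masses are not known exactly. Their poses are not given: they have to be found in the camera images.
- shaft_end (a point): Centre of the top face of the steel square shaft standing upright on the middle of the press beam: 14 mm square, 26 mm long above a round flange 40 mm across, top edges bevelled 1.5 mm. The flange's upper face is 190 mm above the table, the shaft's end 216 mm. z points up; x and y are square to the shaft's flats and turn with it.
- shaft (a joint): Turn of the square shaft, rad; grows clockwise seen from above, which lowers the plate 16 mm a turn. Starts at 0.5 to 3.5; the plate meets the booklets some 2 to 3.3 turns on, to be found by feel. Until then friction is 0.45 N m (7 N at the knob, more if fast); from there the load grows 0.75 N m/rad: firm 0.4 rad on (11 N at the knob), crushed 1.7 rad on (25 N). Friction holds it when let go.
- press: Blue booklet press, fixed to the table; origin on the table, straight below the shaft; z up, y along its beam. Base 180 x 260 mm, 20 mm high; two columns carry the beam (56 mm wide, 260 mm long, top 180 mm above the table, a low nut, 8 mm, near each end). Below the beam hangs the sprung steel plate, its underside 120 mm above the table at shaft value 0, sinking 16 mm a turn.
- stack: The stack of booklets lying fixed in the press, 148 x 176 mm, of varying height: its top is 67 to 79 mm above the table. Given at a point low in the stack, at the middle of its plan. The sprung plate presses it with about 290 N per rad of the shaft after the touch; firm from about 120 N, crushed at 500 N.
- crank_socket (a point): Centre of the underside of the loose crank's socket: a steel block 30 mm square, 28 mm high, with a 15.6 mm square hole, 28 mm deep, open below, that fits over the shaft in any of four yaws. Seated, the underside rests on the flange, 26 mm below shaft_end. z up; x along the arm from socket to knob; the hole's flats are square to x and y.
- crank: The whole loose crank, its origin and axes those of point crank_socket. Starts standing upright on its socket on the table; about 0.38 kg, balanced about the socket's axis. Aluminium arm 22 mm wide, 6 mm thick, its top 34 mm above the underside; a steel counterweight hangs under the arm's other end (arm end 36 mm from the axis).
- crank_boss (a point): Centre (half-way up) of the red square boss by which the crank is carried: 22 x 22 mm, 46 mm high, standing on the arm straight above the socket; this point is 57 mm above the socket's underside. Faces square to the crank's x and y.
- knob_centre (a point): Centre of the crank's black round upright knob, 25 mm across, 58 mm high: 70 mm from the socket's axis along the crank's x, 64.5 mm above the socket's underside. Its sleeve turns freely on its pin, so it can be held firmly while the crank goes round.
- brown_tape_centre (a point): Centre of a brown roll of packing tape lying flat, 100 mm across, 48 mm high. To be left alone.
- booklets_centre (a point): Centre of a loose bundle of booklets, 148 by 205 mm, 40 mm high. To be left alone.
- marker_centre (a point): Centre of a flat green marker pen lying on the table, 125 mm long, 23 mm wide, 15 mm high. To be left alone.
Things that resemble listed ones, but are neither listed nor needed, are in the scene too. Of the things that look like the crank, take the one that is farthest from the robot's base at the start.

How it is judged:
On the way, in this order (a step that is already met when the one before it is completed fails the run):
1. the crank sits fully home on the square shaft (horizontal distance between crank_socket and shaft_end below 0.004 m and z of crank_socket in the frame of shaft_end below -0.022 m and angle between crank_socket's own z axis and vertical below 0.1 rad), for 0.2 s.
2. the plate is wound down until it clamps the booklets firmly (contact force between press and stack above 120 N), for 0.1 s.
At the end, for the whole second after the job is handed in: The plate clamps the booklets with 80 to 500 N (wound at least to 120 N on the way); the crank is left home on the shaft (underside within 5 mm of the flange, 5 mm of the axis, upright within 0.1 rad); robot clear, other things where they were (contact force between press and stack between 80 and 500 N and horizontal distance between crank_socket and shaft_end below 0.005 m and z of crank_socket in the frame of shaft_end below -0.021 m and angle between crank_socket's own z axis and vertical below 0.1 rad); the robot touches nothing.
It fails at once if the booklets are crushed by the plate with over 500 N (contact force between press and stack above 500 N).
It fails at once if the crank is rammed against the press with over 40 N before it is home on the shaft (contact force between crank and press above 40 N and z of crank_socket in the frame of shaft_end above -0.021 m).
It fails at once if the tape roll, the loose booklets or the marker are shifted over 20 mm (distance of any of brown_tape_centre, booklets_centre, marker_centre from where it was at the start of the episode above 0.02 m).
It also fails if it takes over 72 s, if anything falls off the work surface, if the arm or the gripper's body presses on something with over 40 N, if the wrist force passes 120 N, or if a joint passes its speed limit or range.

## Robot

A 6-joint arm with a two-finger parallel gripper is mounted at the origin on the work surface. World frame = base frame: x ahead of the robot, y to its left, z up, the work surface at z = 0. Lengths are in m, angles in rad, forces in N, time in s.
With the tool pointing down it reaches from about 0.35 to 0.85 m from the base axis. Payload 8.1 kg.
Tool frame: the origin (TCP) lies between the finger pads; the fingertips stand 11 mm ahead of it and the grasp point (between the pads) lies 8 mm behind it; y points along the fingers, x is the direction in which the jaws open and shut, and the axes are right-handed (so a half turn about y gives the same grasp; the last joint's range is limited). The gripper opens to 93 mm and grips with 3 to 60 N. Pads are 15 mm wide; open, the fingers measure 128 mm over their backs; the gripper's body (75 mm by 188 mm) begins 65 mm behind the grasp point.
Start: joints at [1.11, 0.13, 1.488, -0, 1.523, -0.085], TCP at [0.22, 0.558, 0.193] pointing down, gripper open.
Joint ranges: [-2.96, 2.96], [-0.89, 2.26], [0.02, 2.5], [-1.34, 4.48], [0, 2.73], [-2.66, 2.66]. Speed limits (rad/s): [2.39, 2.39, 2.79, 3.14, 3.14, 3.14].

## Interface

Orientations are given as a rotation vector (axis times angle).
In Python, from plant import readout, optics, robot gives the robot as it stands.
- The arm moves only by the shell command python3 -m creep 'ROWS' [FORCE]. ROWS is JSON, a list that holds one entry, the list of rows, each a list of 7 numbers: the closure, from 0 (fully open) to 1 (shut), then the shift along the tool's x, y, z in cm, then the turn, a rotation vector about the tool's x, y, z in degrees. In form: [[[grip, x, y, z, wx, wy, wz], ...]]. A call has exactly 8 rows; each row shifts and turns the pose as measured when the row begins, along the tool's axes as they then stand; what a row does not reach is not made up. A row lasts 1/10 s, in which the tool goes at most 50 mm and 8.59 degrees, less where a joint would pass 70% of its speed; a pose out of reach is approached as far as the arm can. A call is refused whole if a number of a shift passes 5 or a number of a turn 8.59, either way. A call with a gripper value outside its range is refused whole. The fingers move at their own pace and stop on an object; FORCE is the grip in N (left out, the last holds). Time passes only in rows, so rows that do not move let the fingers close, or fill a call up. It gives the time, the measured TCP pose, the force and the opening at its end, in the units of the state.
- readout.read_state(): the state, without advancing time (a new reading comes with each control period).
- optics.read_camera(name): name is "scene" or "top" or "wrist"; returns a dict with "frame" (480x640x3 uint8, red, green, blue), "depth" (480x640 float32, m along the optical axis (not along the pixel's ray), 0 where there is no reading), "intrinsics" (3x3 intrinsics, pixels), "R" (3x3) and "t" (3): a world point X has camera coordinates R X + t. Camera axes: x right, y down, z forward; pixel columns grow to the right and rows downward; lengths in m; the calibration is good to about 2 mm. A picture is of the moment at which its call begins.
- robot.close_job(): hands the job in, once; it reports no verdict.
The state is a dict: "t": time; "q": joint angles; "dq": joint speeds; "joint_torque": joint torques, N m; "tool_pos": TCP position; "orientation": TCP orientation; "force": force on the tool from outside, world axes, zero at the start; "wrist_torque": the same for the moment, N m; "opening": finger opening in m.
Only numpy, scipy, OpenCV 4.12 (cv2) and the standard library are available. Lean on these libraries where they do the work, as an engineer would, in place of code of your own. Each camera call takes 0.05 s, during which the arm holds its last target. There are 200 camera calls.

## Working session

There is one attempt and no reset: what is moved stays moved. The work goes in short steps, Python scripts to look and compute and a shell command to move; the robot and the scene stay as the last step left them, time stands still between calls to the robot, and variables do not carry over. Pictures are saved under pics/ and viewed, about 8 in all and at most 12, crops included, and the job is handed in when it is done.

```bash
ls; mkdir -p pics
cat > h.py <<'E'
import numpy as np,cv2
from plant import readout,optics,robot
def shot(n,f=None):
    c=optics.read_camera(n); np.savez('/tmp/%s.npz'%n,**c)
    if f: cv2.imwrite('pics/'+f,c['frame'][:,:,::-1])
    return c
def load(n): return dict(np.load('/tmp/%s.npz'%n))
def world(c,u,v,z=None):
    K,R,t=c['intrinsics'],c['R'],c['t']
    r=np.linalg.solve(K,np.array([u,v,1.])); o=-R.T@t; d=R.T@r
    s=c['depth'][int(v),int(u)] if z is None else (z-o[2])/d[2]
    return o+s*d
def cloud(c):
    K,R,t=c['intrinsics'],c['R'],c['t']
    v,u=np.mgrid[:480,:640]; p=np.stack([u,v,np.ones_like(u)],-1)@np.linalg.inv(K).T*c['depth'][...,None]
    return (p-t)@R
E
python3 - <<'E'
from h import *
s=readout.read_state();print(s)
shot('top','top0.png');shot('scene','scene0.png')
E
```

```text
pics
{'t': 0.0, 'q': array([ 1.10958187e+00,  1.31142249e-01,  1.48925605e+00,  2.71289644e-05,
        1.52296376e+00, -8.53967495e-02]), 'dq': array([ 0.0003792 , -0.00051584,  0.00182729, -0.00085971, -0.00035651,
       -0.00022347]), 'joint_torque': array([-2.38267472e-03, -5.59844649e+01, -4.91755271e+01,  7.67193222e-02,
        3.54189088e-02, -8.86258772e-05]), 'tool_pos': array([0.21992337, 0.55760678, 0.19191152]), 'orientation': array([-1.36474169, -0.92689036,  0.92945709]), 'force': array([0.17071319, 0.55159573, 0.03496788]), 'wrist_torque': array([-0.04350809, -0.00260301,  0.09165641]), 'opening': 0.09289416535906575}
```

View pics/top0.png

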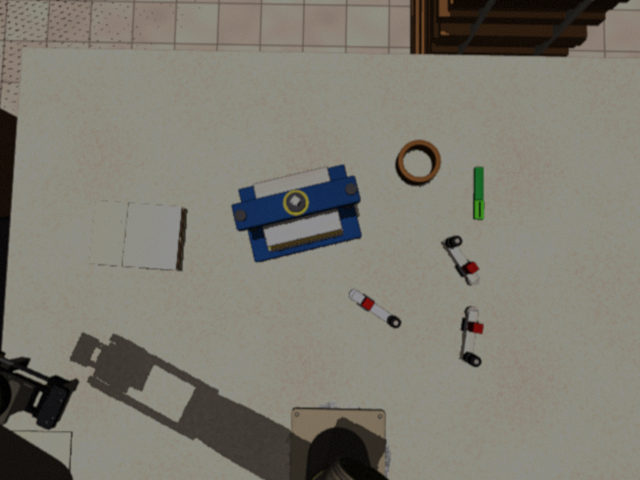

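View pics/scene0.png

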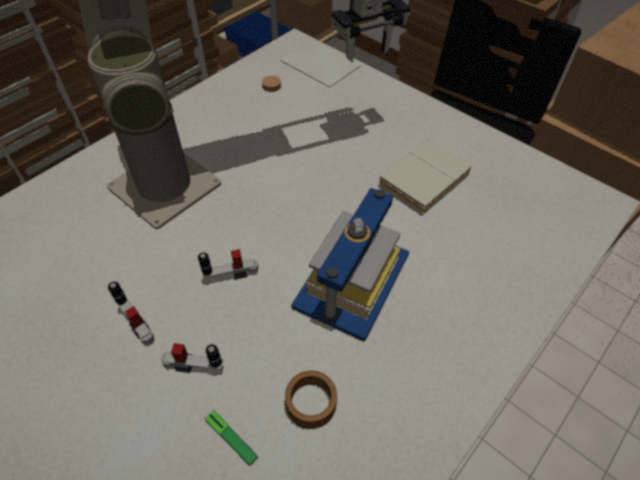

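Run:
```python
from h import *
from scipy.spatial.transform import Rotation as Ro
s=readout.read_state();print(Ro.from_rotvec(s['orientation']).as_matrix().round(3))
c=load('top');print(c['R'].round(2),c['t'])
```

```text
[[ 0.367 -0.001 -0.93 ]
 [ 0.93  -0.001  0.367]
 [-0.002 -1.     0.   ]]
[[ 0.02 -1.   -0.01]
 [-1.   -0.02 -0.07]
 [ 0.07  0.01 -1.  ]] [0.03996214 0.49986965 1.11960702]
```

Top picture: press with shaft at (296,202), tape (418,162), marker (479,193). Crank look-alikes, by red boss: A (472,268), B (475,327), C (368,303). The robot base is at about (338,450), so A should be the farthest; I'll measure them all.

Run:
```python
from h import *
c=load('top');P=cloud(c);f=c['frame'].astype(int)
red=(f[...,0]>130)&(f[...,1]<70)&(f[...,2]<70)
for n,(u,v) in dict(A=(472,268),B=(475,327),C=(368,303)).items():
    m=np.zeros_like(red);m[v-15:v+15,u-15:u+15]=1
    q=P[m&red]; top=q[q[:,2]>q[:,2].max()-.006]
    print(n,'boss top',top.mean(0).round(4),len(top),np.hypot(*top.mean(0)[:2]))
    m2=np.zeros_like(red);m2[v-38:v+38,u-38:u+38]=1
    k=P[m2&(f.max(-1)<60)&(P[...,2]>.085)&(P[...,2]<.11)]
    if len(k): print('  knob',k.mean(0).round(4),len(k), np.degrees(np.arctan2(*(k.mean(0)-top.mean(0))[1::-1])))
w=np.zeros_like(red);w[180:226,270:322]=1
s=P[w&(P[...,2]>.207)]; print('shaft',s.mean(0).round(4),len(s))
y=P[w&(f[...,0]>140)&(f[...,2]<100)]; print('yellow ring',y.mean(0).round(4),y.min(0),y.max(0),len(y))
for n in('top','scene'):
    g=load(n)['frame']
    a=g[180:230,270:325] if n=='top' else g[205:255,325:385]
    b=g[230:290,430:496] if n=='top' else g[330:385,150:230]
    cv2.imwrite('pics/z%s.png'%n,np.hstack([cv2.resize(x,(400,400),interpolation=3) for x in(a,b)])[:,:,::-1])
```

```text
Traceback (most recent call last):
ValueError: zero-size array to reduction operation maximum which has no identity
```

Run:
```python
from h import *
c=load('top');P=cloud(c);f=c['frame'].astype(int)
print(c['frame'][268,472],c['depth'][268,472],c['intrinsics'][0])
red=(f[...,0]>90)&(f[...,1]<f[...,0]*.5)&(f[...,2]<f[...,0]*.5)&(c['depth']>0)
for n,(u,v) in dict(A=(472,268),B=(475,327),C=(368,303)).items():
    m=np.zeros_like(red);m[v-15:v+15,u-15:u+15]=1
    q=P[m&red]; 
    if len(q)==0: print(n,'none');continue
    top=q[q[:,2]>q[:,2].max()-.006]
    print(n,'boss top',top.mean(0).round(4),len(top),np.hypot(*top.mean(0)[:2]))
    m2=np.zeros_like(red);m2[v-38:v+38,u-38:u+38]=1
    k=P[m2&(f.max(-1)<60)&(P[...,2]>.085)&(P[...,2]<.11)]
    if len(k): print('  knob',k.mean(0).round(4),len(k), np.degrees(np.arctan2(*(k.mean(0)-top.mean(0))[1::-1])))
w=np.zeros_like(red);w[180:226,270:322]=1
s=P[w&(P[...,2]>.207)&(P[...,2]<.25)]; print('shaft',s.mean(0).round(4),len(s))
y=P[w&(f[...,0]>140)&(f[...,2]<100)]; print('yellow ring',y.mean(0).round(4),y.min(0),y.max(0),len(y))
for n in('top','scene'):
    g=load(n)['frame']
    a=g[180:230,270:325] if n=='top' else g[205:255,325:385]
    b=g[230:290,430:496] if n=='top' else g[330:385,150:230]
    cv2.imwrite('pics/z%s.png'%n,np.hstack([cv2.resize(x,(400,400),interpolation=3) for x in(a,b)])[:,:,::-1])
```

```text
[111  11   8] 1.0705322 [484.05448767   0.         319.30733971]
A boss top [ 0.4405 -0.2901  0.0796] 63 0.5274531036518174
  knob [ 0.498  -0.2483  0.0925] 70 36.00971434589654
B boss top [ 0.3084 -0.3015  0.08  ] 65 0.43125711051525967
  knob [ 0.2416 -0.2898  0.0924] 72 170.130570140577
C boss top [ 0.3562 -0.06    0.0799] 71 0.3612477815308643
  knob [ 0.319  -0.1168  0.0926] 70 -123.27529289449345
shaft [0.5628 0.0985 0.2146] 55
yellow ring [0.5574 0.097  0.1779] [0.55098497 0.07571244 0.17672259] [0.56380665 0.1182206  0.17898681] 2
```

View pics/ztop.png

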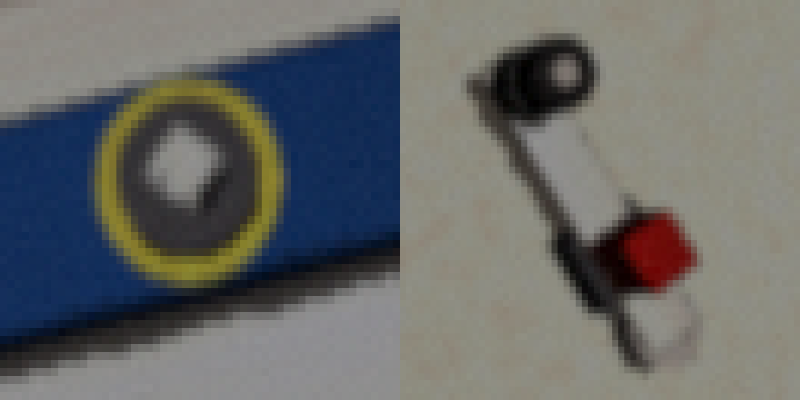

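Crop: the shaft's pale square end stands as a diamond around (180,160), inside the flange. Crank A has its boss at crop (655,250) and its knob at (560,75). A is farthest from the base (0.527 m, against 0.431 and 0.361), so A is my choice. The heights come out right (boss 80 mm, knob 93 mm, shaft 215 mm).

Next, a planning helper that prints suggested rows, which I'll then type.

```bash
cat > plan.py <<'E'
import sys; from h import *
from scipy.spatial.transform import Rotation as Ro
def yawof(R): return np.degrees(np.arctan2(R[1,0],R[0,0]))
def tool(y):  # tool y down, x at yaw
    a=np.radians(y); x=np.array([np.cos(a),np.sin(a),0]); d=np.array([0,0,-1.]); return np.stack([x,d,np.cross(x,d)],1)
def plan(pos,yaw,n):
    s=readout.read_state(); p=s['tool_pos']; R=Ro.from_rotvec(s['orientation']).as_matrix(); y0=yawof(R)
    print('now',p.round(4),'yaw',round(y0,1),'tilt err',(R.T@tool(y0)).round(3)[[0,1,0],[1,2,2]],'F',s['force'].round(1),'q',s['q'].round(2),'t',s['t'],'op',s['opening'].round(4))
    dy=(yaw-y0)/n; st=(np.array(pos)-p)/n
    for i in range(n): print((tool(y0+dy*i).T@st*100).round(2),'wy',round(-dy,2))
if __name__=='__main__':
    a=[float(x) for x in sys.argv[1:]]; plan(a[:3],a[3],int(a[4]))
E
python3 plan.py 0.37 0.12 0.2 0 9; python3 plan.py 0.37 0.12 0.2 0 1
```

```text
Traceback (most recent call last):
  File "plan.py", line 12, in <module>
    a=[float(x) for x in sys.argv[1:]]; plan(a[:3],a[3],int(a[4]))
                                        ~~~~^^^^^^^^^^^^^^^^^^^^^^
  File "plan.py", line 8, in plan
    print('now',p.round(4),'yaw',round(y0,1),'tilt err',(R.T@tool(y0)).round(3)[[0,1,0],[1,2,2]],'F',s['force'].round(1),'q',s['q'].round(2),'t',s['t'],'op',s['opening'].round(4))
                                                                                                                                                             ^^^^^^^^^^^^^^^^^^
AttributeError: 'float' object has no attribute 'round'
Traceback (most recent call last):
  File "plan.py", line 12, in <module>
    a=[float(x) for x in sys.argv[1:]]; plan(a[:3],a[3],int(a[4]))
                                        ~~~~^^^^^^^^^^^^^^^^^^^^^^
  File "plan.py", line 8, in plan
    print('now',p.round(4),'yaw',round(y0,1),'tilt err',(R.T@tool(y0)).round(3)[[0,1,0],[1,2,2]],'F',s['force'].round(1),'q',s['q'].round(2),'t',s['t'],'op',s['opening'].round(4))
                                                                                                                                                             ^^^^^^^^^^^^^^^^^^
AttributeError: 'float' object has no attribute 'round'
```

```bash
sed -i "s/s\['opening'\].round(4)/round(s['opening'],4)/" plan.py
python3 plan.py 0.37 0.12 0.2 0 9
```

```text
now [0.22   0.5576 0.192 ] yaw 68.5 tilt err [ 0.002  0.    -0.   ] F [0.2 0.  0.7] q [ 1.11  0.13  1.49 -0.    1.52 -0.09] t 0.1 op 0.0932
[-3.91 -0.09 -3.34] wy 7.61
[-3.44 -0.09 -3.82] wy 7.61
[-2.9  -0.09 -4.25] wy 7.61
[-2.31 -0.09 -4.59] wy 7.61
[-1.68 -0.09 -4.86] wy 7.61
[-1.03 -0.09 -5.04] wy 7.61
[-0.35 -0.09 -5.13] wy 7.61
[ 0.33 -0.09 -5.13] wy 7.61
[ 1.01 -0.09 -5.04] wy 7.61
```

```bash
python3 -m creep '[[[0.2,-3.7,-0.1,-3.2,0,7.6,0],[0.2,-3.3,-0.1,-3.6,0,7.6,0],[0.2,-2.8,-0.1,-4.1,0,7.6,0],[0.2,-2.3,-0.1,-4.4,0,7.6,0],[0.2,-1.7,-0.1,-4.6,0,7.6,0],[0.2,-1,-0.1,-4.8,0,7.6,0],[0.2,-0.4,-0.1,-4.9,0,7.6,0],[0.2,0.3,-0.1,-4.9,0,7.6,0]]]' 20; python3 plan.py 0.43 -0.285 0.18 -54 8
```

```text
t: 0.9
tool_pos: [0.337, 0.1779, 0.1943]
orientation: [-1.578, -0.076, 0.088]
force: [1.3, -0.0, 0.9]
opening: 0.0742
now [0.337  0.1779 0.1943] yaw 6.0 tilt err [ 0.008 -0.008  0.   ] F [ 1.3 -0.   0.9] q [ 0.36 -0.49  2.03 -0.01  1.61  0.25] t 0.9 op 0.0742
[ 0.55  0.18 -5.88] wy 7.5
[ 1.32  0.18 -5.75] wy 7.5
[ 2.05  0.18 -5.53] wy 7.5
[ 2.76  0.18 -5.22] wy 7.5
[ 3.42  0.18 -4.81] wy 7.5
[ 4.02  0.18 -4.33] wy 7.5
[ 4.55  0.18 -3.76] wy 7.5
[ 5.    0.18 -3.14] wy 7.5
```

```bash
python3 -m creep '[[[0.2,0.6,0,-4.9,0,8,0],[0.2,1.3,0.2,-4.8,0,8,0],[0.2,2,0.2,-4.6,0,8,0],[0.2,2.5,0.2,-4.3,0,8,0],[0.2,3,0.2,-4,0,8,0],[0.2,3.4,0.2,-3.6,0,8,0],[0.2,3.8,0.2,-3.2,0,8,0],[0.2,4.1,0.2,-2.8,0,8,0]]]'; python3 plan.py 0.43 -0.285 0.18 -54 2; python3 -c "
from h import *
shot('wrist','w1.png')"
```

```text
t: 1.7
tool_pos: [0.3993, -0.2165, 0.1829]
orientation: [-1.418, 0.825, -0.828]
force: [0.8, 0.8, 0.5]
opening: 0.0746
now [ 0.3993 -0.2165  0.1829] yaw -60.7 tilt err [-0.006 -0.007 -0.   ] F [0.8 0.8 0.5] q [-0.6  -0.27  1.89 -0.01  1.52  0.46] t 1.7 op 0.0746
[ 3.74  0.14 -0.33] wy -3.37
[ 3.71  0.14 -0.55] wy -3.37
```

View pics/w1.png

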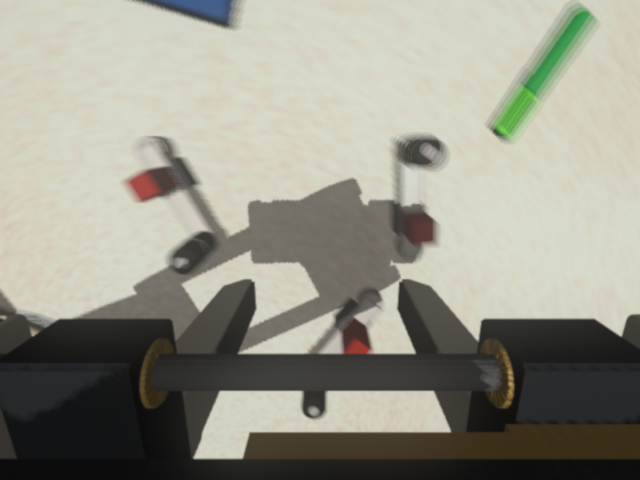

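Still moving (blurred): A is at (418,228) with its knob at (425,150), C at (150,185) and B at (355,335). I'll move above A, settle and measure.

```bash
python3 -m creep '[[[0.2,3.6,0.1,-0.3,0,-3.4,0],[0.2,3.7,0.1,-0.5,0,-3.4,0],[0.2,1,0,-0.2,0,0,0],[0.2,0,0,0,0,0,0],[0.2,0,0,0,0,0,0],[0.2,0,0,0,0,0,0],[0.2,0,0,0,0,0,0],[0.2,0,0,0,0,0,0]]]'
cat > crank.py <<'E'
from h import *
c=shot('wrist','w2.png');P=cloud(c);f=c['frame'].astype(int);A=np.array([.4405,-.2901])
ok=(c['depth']>0)&(np.hypot(P[...,0]-A[0],P[...,1]-A[1])<.1)
red=ok&(f[...,0]>60)&(f[...,1]<f[...,0]*.4)&(P[...,2]>.06)
q=P[red];zt=np.percentile(q[:,2],95);t=q[q[:,2]>zt-.005]
r=cv2.minAreaRect((t[:,:2]*1000).astype(np.float32));print('boss',zt,len(t),t.mean(0).round(4),r)
k=P[ok&(P[...,2]>.086)&(P[...,2]<.1)];
print('knob',k.mean(0).round(4),len(k),cv2.minEnclosingCircle((k[:,:2]*1000).astype(np.float32)))
d=k.mean(0)-t.mean(0);print(np.hypot(*d[:2]),np.degrees(np.arctan2(d[1],d[0])))
E
python3 crank.py; python3 plan.py 0.44 -0.29 0.18 -54 1
```

```text
t: 2.55
tool_pos: [0.4295, -0.3007, 0.1777]
orientation: [-1.449, 0.752, -0.745]
force: [-0.1, 0.4, 0.1]
opening: 0.0747
now [ 0.4296 -0.3007  0.1778] yaw -54.9 tilt err [-0.001 -0.012  0.   ] F [-0.6  0.5 -0.5] q [-0.7  -0.06  1.71 -0.01  1.49  0.26] t 2.6 op 0.0742
[-0.28 -0.22  1.47] wy -0.91Traceback (most recent call last):
  File "crank.py", line 5, in <module>
    q=P[red];zt=np.percentile(q[:,2],95);t=q[q[:,2]>zt-.005]
                ~~~~~~~~~~~~~^^^^^^^^^^^
    return _quantile_unchecked(
        a, q, axis, out, overwrite_input, method, keepdims, weights)
    return _ureduce(a,
                    func=_quantile_ureduce_func,
    ...<5 lines>...
                    overwrite_input=overwrite_input,
                    method=method)
    r = func(a, **kwargs)
    result = _quantile(arr,
                       quantiles=q,
    ...<2 lines>...
                       out=out,
                       weights=wgt)
    slices_having_nans = np.isnan(arr[-1, ...])
                                  ~~~^^^^^^^^^
IndexError: index -1 is out of bounds for axis 0 with size 0
```

Run:
```python
from h import *
c=load('wrist');P=cloud(c)
d=c['depth'];print((d>0).mean(),d.max())
for v in range(20,300,40): print([ (u,P[v,u].round(3).tolist(),c['frame'][v,u].tolist()) for u in (200,320,420)])
```

```text
0.9960774739583333 0.47793707
[(200, [0.51, -0.099, -0.002], [209, 211, 194]), (320, [0.574, -0.191, -0.0], [210, 212, 200]), (420, [0.627, -0.267, 0.0], [209, 209, 192])]
[(200, [0.481, -0.116, -0.0], [210, 210, 193]), (320, [0.547, -0.21, -0.0], [210, 208, 191]), (420, [0.602, -0.288, -0.001], [210, 212, 194])]
[(200, [0.449, -0.134, -0.0], [210, 205, 189]), (320, [0.517, -0.23, -0.0], [210, 213, 202]), (420, [0.574, -0.311, -0.0], [205, 201, 183])]
[(200, [0.416, -0.152, 0.001], [211, 209, 192]), (320, [0.488, -0.252, 0.094], [79, 78, 73]), (420, [0.545, -0.336, -0.001], [210, 206, 188])]
[(200, [0.38, -0.172, -0.0], [211, 208, 190]), (320, [0.457, -0.273, 0.034], [209, 211, 205]), (420, [0.514, -0.361, -0.001], [211, 213, 197])]
[(200, [0.342, -0.193, -0.001], [209, 206, 188]), (320, [0.434, -0.29, 0.08], [85, 49, 45]), (420, [0.48, -0.389, -0.001], [200, 201, 185])]
[(200, [0.302, -0.215, -0.0], [208, 205, 188]), (320, [0.379, -0.326, -0.0], [110, 105, 96]), (420, [0.444, -0.418, 0.0], [209, 211, 197])]
```

View pics/w2.png

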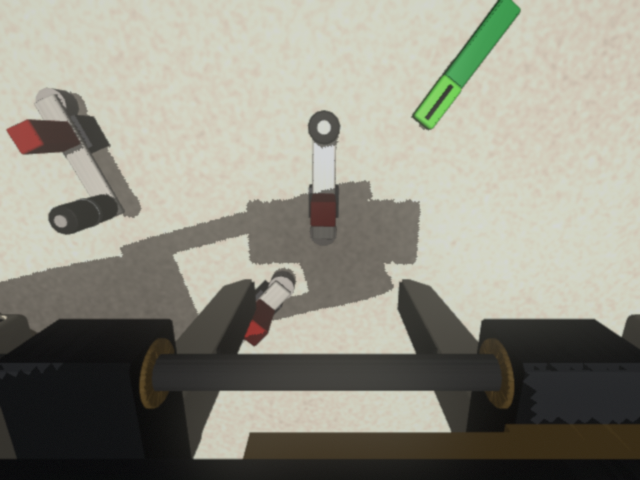

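A is straight ahead of the fingers: boss at (323,212), in shadow, which defeated my colour threshold, and knob at (323,128). Relaxing the threshold.

```bash
sed -i "s/c=shot('wrist','w2.png')/import sys;c=load('wrist') if len(sys.argv)>1 else shot('wrist')/; s/red=.*/red=ok\&(np.hypot(P[...,0]-A[0],P[...,1]-A[1])<.03)\&(P[...,2]>.074)/" crank.py; python3 crank.py x; python3 plan.py 0.44 -0.29 0.18 -54 1
```

```text
boss 0.32334200107185757 7565 [ 0.4485 -0.2854  0.3217] ((448.3216247558594, -284.6533203125), (4.13299560546875, 57.62569046020508), 35.218658447265625)
knob [ 0.4977 -0.2492  0.0934] 866 ((497.56793212890625, -249.32232666015625), 12.378151893615723)
0.06103840311000003 36.365110810984504
now [ 0.4296 -0.3007  0.1778] yaw -54.9 tilt err [-0.001 -0.012  0.   ] F [-0.6  0.5 -0.5] q [-0.7  -0.06  1.71 -0.01  1.49  0.26] t 2.6 op 0.0742
[-0.28 -0.22  1.47] wy -0.91
```

```bash
sed -i "s/(P\[...,2\]>.074)/(P[...,2]>.074)\&(P[...,2]<.085)/" crank.py; python3 crank.py x; python3 plan.py 0.441 -0.2908 0.068 -53.7 5
```

```text
boss 0.08075177202116633 664 [ 0.4401 -0.2882  0.0794] ((439.71295166015625, -288.302001953125), (22.455198287963867, 21.554279327392578), 34.76406478881836)
knob [ 0.4977 -0.2492  0.0934] 866 ((497.56793212890625, -249.32232666015625), 12.378151893615723)
0.06954125749153757 34.10850654304606
now [ 0.4296 -0.3007  0.1778] yaw -54.9 tilt err [-0.001 -0.012  0.   ] F [-0.6  0.5 -0.5] q [-0.7  -0.06  1.71 -0.01  1.49  0.26] t 2.6 op 0.0742
[-0.03  2.2   0.3 ] wy -0.24
[-0.03  2.2   0.3 ] wy -0.24
[-0.03  2.2   0.3 ] wy -0.24
[-0.03  2.2   0.3 ] wy -0.24
[-0.03  2.2   0.3 ] wy -0.24
```

```bash
python3 plan.py 0.4401 -0.2885 0.052 -55.7 1;  python3 -m creep '[[[0.2,-0.4,0.5,1.5,0.7,0.8,0],[0.2,0,1,0.1,0,0,0],[0.2,0,0,0,0,0,0],[0.2,0,3,0,0,0,0],[0.2,0,3,0,0,0,0],[0.2,0,1,0,0,0,0],[0.2,0,0,0,0,0,0],[0.2,0,0,0,0,0,0]]]'; python3 plan.py 0.4401 -0.2885 0.052 -55.7 1
```

```text
now [ 0.4296 -0.3007  0.1778] yaw -54.9 tilt err [-0.001 -0.012  0.   ] F [-0.6  0.5 -0.5] q [-0.7  -0.06  1.71 -0.01  1.49  0.26] t 2.6 op 0.0742
[-0.4  12.58  1.56] wy 0.79
t: 3.4
tool_pos: [0.4408, -0.2894, 0.0929]
orientation: [-1.438, 0.752, -0.76]
force: [0.6, 0.3, -0.4]
opening: 0.0743
now [ 0.4408 -0.2894  0.0929] yaw -55.5 tilt err [-0.006 -0.     0.   ] F [ 0.6  0.3 -0.4] q [-0.68 -0.    1.81 -0.    1.33  0.29] t 3.4 op 0.0743
[-0.11  4.09 -0.  ] wy 0.17
```

```bash
python3 -m creep '[[[0.2,-0.1,2,0,0,0.2,0.3],[0.2,0,1.7,0,0,0,0],[0.2,0,0.3,0,0,0,0],[0.2,0,0,0,0,0,0],[1,0,0,0,0,0,0],[1,0,0,0,0,0,0],[1,0,0,0,0,0,0],[1,0,0,0,0,0,0]]]' 40; python3 plan.py 0.4401 -0.2885 0.052 -55.7 1
```

```text
t: 4.2
tool_pos: [0.4461, -0.294, 0.0636]
orientation: [-1.438, 0.746, -0.771]
force: [-0.8, -0.7, -0.4]
opening: 0.0468
now [ 0.4461 -0.294   0.0636] yaw -55.7 tilt err [-0.015  0.004  0.   ] F [-0.8 -0.7 -0.4] q [-0.68  0.04  1.83 -0.    1.26  0.29] t 4.2 op 0.0468
[-0.79  1.16 -0.19] wy -0.03
```

The pose went astray (+7 mm along tool x, descent short) with no force showing. Take a look before continuing.

```bash
python3 -c "
from h import *
shot('wrist','w3.png');s=readout.read_state();print(s['tool_pos'],s['opening'],s['force'],s['dq'].round(3),s['joint_torque'].round(2))"; python3 plan.py 0.4401 -0.2885 0.052 -55.7 1
```

```text
[ 0.4461276  -0.29399124  0.06356867] 0.043201118360161495 [-0.11012028  0.4435403  -0.0781738 ] [ 0.001  0.003  0.003  0.001 -0.003 -0.001] [  0.   -47.43 -45.31   0.07  -0.06   0.  ]
now [ 0.4461 -0.294   0.0636] yaw -55.7 tilt err [-0.015  0.004  0.   ] F [-0.1  0.4 -0.1] q [-0.68  0.04  1.83 -0.    1.26  0.29] t 4.25 op 0.0432
[-0.79  1.16 -0.19] wy -0.02
```

View pics/w3.png

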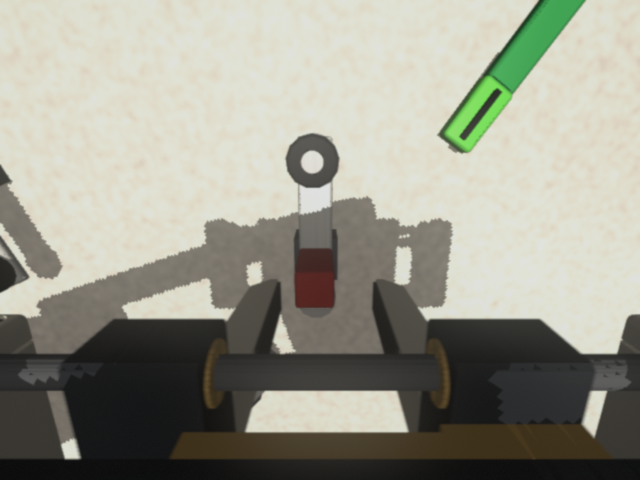

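Boss at (315,278), fingers centred at about 327. So it is only pose drift and there is no contact. Correct with the fingers held at about 50 mm.

```bash
python3 -m creep '[[[0.45,-0.8,0,-0.2,0,0,0.8],[0.45,0,0.6,0,0,0,0],[0.45,0,0.5,0,0,0,0],[0.45,0,0,0,0,0,0],[0.45,0,0,0,0,0,0],[0.45,0,0,0,0,0,0],[0.45,0,0,0,0,0,0],[0.45,0,0,0,0,0,0]]]' 40; python3 plan.py 0.4401 -0.2885 0.052 -55.7 1
```

```text
t: 5.05
tool_pos: [0.439, -0.2876, 0.0509]
orientation: [-1.431, 0.757, -0.758]
force: [-0.3, -0.1, -0.7]
opening: 0.051
now [ 0.439  -0.2876  0.0509] yaw -55.7 tilt err [0.001 0.003 0.   ] F [-0.3 -0.1 -0.7] q [-0.68  0.04  1.85  0.    1.25  0.29] t 5.05 op 0.051
[ 0.14 -0.11  0.04] wy -0.02
```

```bash
python3 -m creep '[[[1,0.1,0,0,0,0,0],[1,0,0,0,0,0,0],[1,0,0,0,0,0,0],[1,0,0,0,0,0,0],[1,0,0,0,0,0,0],[1,0,0,0,0,0,0],[1,0,0,0,0,0,0],[1,0,-0.3,0,0,0,0]]]' 40; python3 plan.py 0.4401 -0.2885 0.052 -55.7 1
```

```text
t: 5.85
tool_pos: [0.4393, -0.2883, 0.0535]
orientation: [-1.431, 0.758, -0.758]
force: [-1.1, 0.5, -4.4]
opening: 0.0208
now [ 0.4393 -0.2883  0.0535] yaw -55.7 tilt err [0.002 0.003 0.   ] F [-1.1  0.5 -4.4] q [-0.68  0.04  1.84  0.    1.26  0.29] t 5.85 op 0.0208
[0.06 0.15 0.06] wy -0.02
```

Gripped (opening 20.8 mm, weight about 4 N on the wrist). Lift, then go to a viewing spot beside the shaft.

```bash
python3 -m creep '[[[1,0,-2,0,0,0,0],[1,0,-3.5,0,0,0,0],[1,0,-4,0,0,0,0],[1,0,-4,0,0,0,0],[1,0,-4,0,0,0,0],[1,0,-4,0,0,0,0],[1,0,-3,0,0,0,0],[1,0,-1,0,0,0,0]]]' 40; python3 plan.py 0.48 -0.01 0.30 -85 8
```

```text
t: 6.65
tool_pos: [0.4341, -0.2852, 0.3097]
orientation: [-1.427, 0.773, -0.741]
force: [0.5, -0.4, -3.6]
opening: 0.021
now [ 0.4341 -0.2852  0.3097] yaw -55.7 tilt err [ 0.021 -0.002  0.   ] F [ 0.5 -0.4 -3.6] q [-0.68 -0.08  1.5   0.    1.75  0.29] t 6.65 op 0.021
[-2.52  0.12  2.41] wy 3.66
[-2.67  0.12  2.25] wy 3.66
[-2.81  0.12  2.07] wy 3.66
[-2.93  0.12  1.89] wy 3.66
[-3.05  0.12  1.7 ] wy 3.66
[-3.15  0.12  1.5 ] wy 3.66
[-3.24  0.12  1.29] wy 3.66
[-3.31  0.12  1.09] wy 3.66
```

```bash
python3 -m creep '[[[1,-2.5,0.2,2.4,0,3.8,-0.6],[1,-2.7,0.2,2.3,0,3.8,-0.6],[1,-3,0.1,2.1,0,3.8,0],[1,-3.2,0.1,1.9,0,3.8,0],[1,-3.2,0.1,1.7,0,3.8,0],[1,-3.3,0.1,1.5,0,3.8,0],[1,-2,0.1,0.9,0,2,0],[1,0,0,0,0,0,0]]]' 40; python3 plan.py 0.48 -0.01 0.30 -85 1;python3 -c "
from h import *
shot('wrist','w4.png')"
```

```text
t: 7.45
tool_pos: [0.4709, -0.0416, 0.2891]
orientation: [-1.284, 1.116, -1.092]
force: [-1.0, 0.1, -5.4]
opening: 0.0207
now [ 0.4709 -0.0416  0.2891] yaw -81.8 tilt err [ 0.004 -0.016  0.   ] F [-1.   0.1 -5.4] q [-0.2  -0.22  1.65 -0.    1.72  1.23] t 7.45 op 0.0207
[-3.   -1.09  1.35] wy 3.24
```

View pics/w4.png

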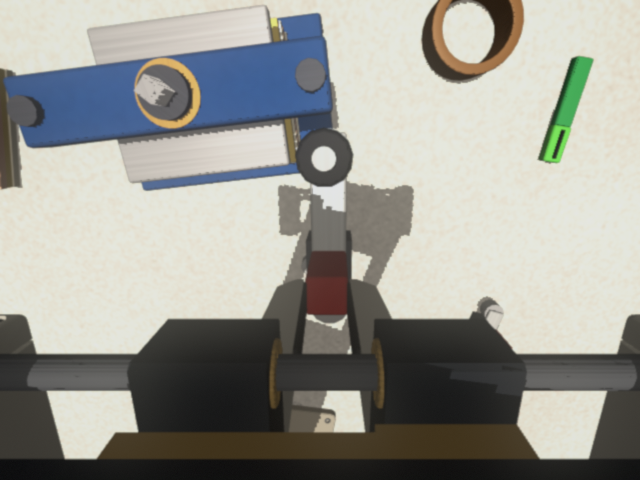

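The shaft is clear at (155,88), flange ring around (167,92); the held crank is at (328,280) with its knob at (324,158). Measure the shaft top and the held crank's yaw.

```bash
cat > sh.py <<'E'
from h import *
c=load('wrist');P=cloud(c);r=np.hypot(P[...,0]-.5628,P[...,1]-.0985)
f=c['frame'].astype(int)
for lo,hi in((.212,.22),(.195,.22)):
    m=(r<.03)&(P[...,2]>lo)&(P[...,2]<hi);q=P[m]
    print('shaft',len(q),q.mean(0).round(4),np.median(q[:,2]),cv2.minAreaRect((q[:,:2]*1000).astype(np.float32)))
m=(r<.04)&(f[...,0]>150)&(f[...,2]<120)&(f[...,0]-f[...,2]>60);q=P[m]
h=cv2.convexHull((q[:,:2]*1000).astype(np.float32));print('ring',len(q),q[:,2].mean(),cv2.minEnclosingCircle(h))
# held crank: boss top and knob top
s=readout.read_state();p=s['tool_pos']
hz=p[2]-.0515
k=(P[...,2]>hz+.09)&(P[...,2]<hz+.098)&(np.hypot(P[...,0]-p[0],P[...,1]-p[1])<.1)&(np.hypot(P[...,0]-p[0],P[...,1]-p[1])>.055)
k=P[k];b=(P[...,2]>hz+.075)&(P[...,2]<hz+.085)&(f[...,0]>1.5*f[...,1]);b=P[b&(np.hypot(P[...,0]-p[0],P[...,1]-p[1])<.03)]
kc=cv2.minEnclosingCircle((k[:,:2]*1000).astype(np.float32));print('knob',len(k),k.mean(0),kc)
br=cv2.minAreaRect((b[:,:2]*1000).astype(np.float32));print('boss',len(b),b.mean(0),br)
d=k.mean(0)[:2]-p[:2];print('rel tcp',d,np.hypot(*d),np.degrees(np.arctan2(d[1],d[0])))
E
python3 sh.py
python3 -c "
import cv2
a=cv2.imread('pics/w4.png')[40:140,110:220];cv2.imwrite('pics/w4c.png',cv2.resize(a,(660,600),interpolation=2))"
```

```text
shaft 438 [0.5616 0.0998 0.2148] 0.21503070128606194 ((561.5842895507812, 100.39668273925781), (14.627581596374512, 14.123284339904785), 59.27616882324219)
shaft 724 [0.5616 0.0981 0.2104] 0.21371550159622366 ((561.6539306640625, 100.77047729492188), (15.593497276306152, 14.52735424041748), 59.77234649658203)
ring 1011 0.18063585859779857 ((561.4037475585938, 100.61990356445312), 26.150691986083984)
knob 2595 [ 0.54033216 -0.0298905   0.32945034] ((540.0430297851562, -29.872364044189453), 12.368685722351074)
boss 1583 [ 0.47213171 -0.04091005  0.31691223] ((471.39111328125, -40.6946907043457), (22.029638290405273, 20.99958038330078), 7.219592094421387)
rel tcp [0.06974928 0.01282461] 0.07091849193866843 10.418450548864497
```

View pics/w4c.png

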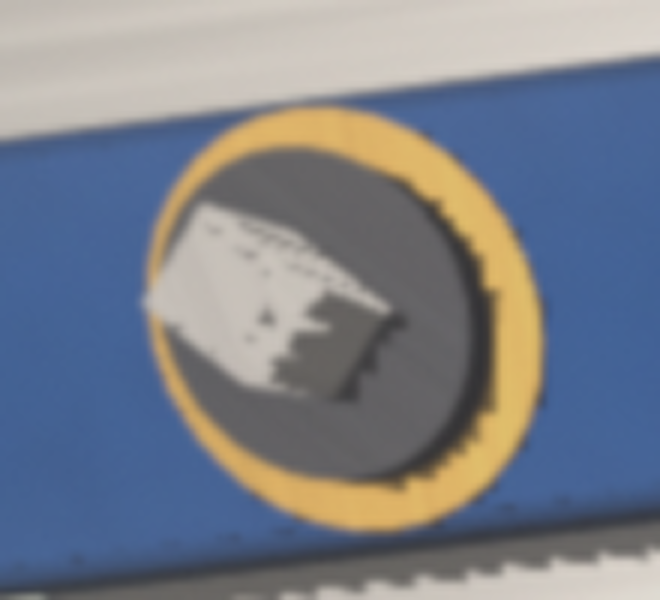

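The shaft's top face is 14.6x14.1 mm at (0.5616,0.1004), z 0.215, with flats at 59.5° mod 90. The held crank is at about 8.5°, with its underside about 53 mm below the TCP. Target tool yaw -30.8 (crank at 59.5°).

```bash
python3 plan.py 0.5613 0.1 0.30 -30.8 7
```

```text
now [ 0.4706 -0.0427  0.2889] yaw -81.7 tilt err [ 0.004 -0.017  0.   ] F [ 0.6  0.1 -4. ] q [-0.2  -0.22  1.65 -0.    1.72  1.23] t 7.5 op 0.0206
[-1.83 -0.16  1.58] wy -7.28
[-1.62 -0.16  1.8 ] wy -7.28
[-1.38 -0.16  1.99] wy -7.28
[-1.11 -0.16  2.14] wy -7.28
[-0.83 -0.16  2.27] wy -7.28
[-0.54 -0.16  2.35] wy -7.28
[-0.24 -0.16  2.4 ] wy -7.28
```

```bash
python3 -m creep '[[[1,-1.8,-0.6,1.6,0.5,-7.3,0],[1,-1.7,-0.4,1.8,0.4,-7.3,0],[1,-1.5,-0.2,2,0,-7.3,0],[1,-1.2,-0.2,2.2,0,-7.3,0],[1,-0.9,-0.2,2.3,0,-7.3,0],[1,-0.6,-0.2,2.4,0,-7.3,0],[1,-0.3,0,2.4,0,-7.3,0],[1,0,0,0,0,0,0]]]' 40; python3 plan.py 0.5612 0.0998 0.285 -30.8 1
```

```text
t: 8.3
tool_pos: [0.5589, 0.1019, 0.2967]
orientation: [-1.537, 0.406, -0.38]
force: [0.1, -0.5, -4.6]
opening: 0.0207
now [0.5589 0.1019 0.2967] yaw -28.7 tilt err [ 0.015 -0.006 -0.   ] F [ 0.1 -0.5 -4.6] q [0.09 0.04 1.39 0.   1.72 0.59] t 8.3 op 0.0207
[ 0.3   1.17 -0.07] wy 2.07
```

```bash
python3 -m creep '[[[1,0.3,0.6,-0.1,0.3,2.1,-0.9],[1,0,0.6,0,0,0,0],[1,0,0,0,0,0,0],[1,0,0,0,0,0,0],[1,0,0,0,0,0,0],[1,0,0,0,0,0,0],[1,0,0,0,0,0,0],[1,0,0,0,0,0,0]]]' 40; python3 plan.py 0.5612 0.0998 0.273 -30.8 1;python3 - <<'E'
from h import *
c=shot('scene');a=c['frame'][150:270,290:430];cv2.imwrite('pics/s5.png',cv2.resize(a,(700,600),interpolation=2)[:,:,::-1])
c=shot('wrist');P=cloud(c);hz=readout.read_state()['tool_pos'][2]-.053
k=P[(P[...,2]>hz+.09)&(P[...,2]<hz+.098)&(np.hypot(P[...,0]-.5965,P[...,1]-.16)<.025)]
kc=np.array(cv2.minEnclosingCircle((k[:,:2]*1000).astype(np.float32))[0]);print(len(k),k.mean(0),kc)
d=k.mean(0)[:2]-[.5615,.1005];print('from shaft',np.hypot(*d),np.degrees(np.arctan2(d[1],d[0])))
E
```

```text
t: 9.1
tool_pos: [0.5598, 0.0944, 0.2811]
orientation: [-1.534, 0.43, -0.422]
force: [0.7, -0.3, -4.5]
opening: 0.0204
now [0.5598 0.0944 0.2811] yaw -31.1 tilt err [ 0.004 -0.007  0.   ] F [ 0.7 -0.3 -4.5] q [ 0.08  0.03  1.43 -0.    1.68  0.62] t 9.1 op 0.0204
[-0.16  0.81  0.54] wy -0.31
2655 [0.59468086 0.15638285 0.32212565] [594.50671387 156.06906128]
from shaft 0.06499125132444393 59.2999607559732
```

View pics/s5.png

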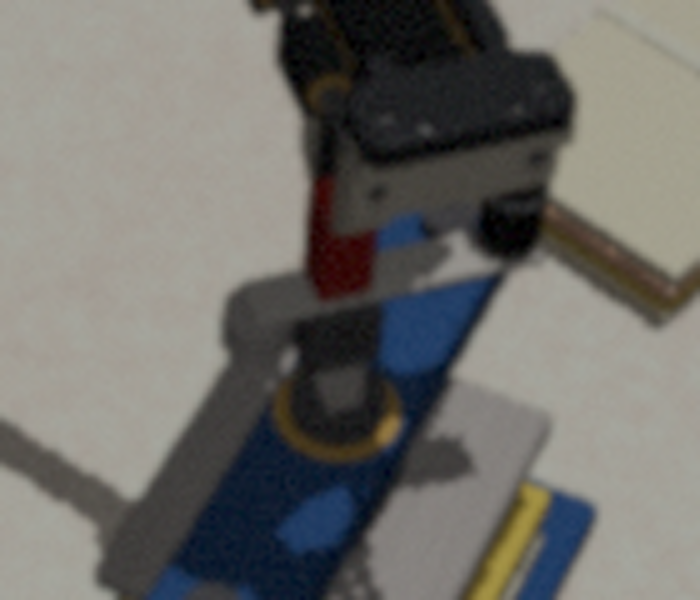

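The crop shows the socket poised a few mm south-west of the shaft end and above it. Shift by (1.4, 4.4) mm in the world.

```bash
python3 -m creep '[[[1,-0.1,0.2,0.45,0.4,0,-0.2],[1,0,0.2,0,0,0,0],[1,0,0,0,0,0,0],[1,0,0,0,0,0,0],[1,0,0,0,0,0,0],[1,0,0,0,0,0,0],[1,0,0,0,0,0,0],[1,0,0,0,0,0,0]]]' 40; python3 plan.py 0.5612 0.0988 0.269 -30.8 1
```

```text
t: 10.0
tool_pos: [0.5613, 0.0995, 0.2767]
orientation: [-1.528, 0.425, -0.425]
force: [1.1, 0.4, -4.5]
opening: 0.0207
now [0.5613 0.0995 0.2767] yaw -31.1 tilt err [-0.     0.001 -0.   ] F [ 1.1  0.4 -4.5] q [0.09 0.03 1.44 0.   1.67 0.63] t 10.0 op 0.0207
[ 0.03  0.77 -0.07] wy -0.28
```

```bash
python3 -m creep '[[[1,0,0.2,-0.07,0,-0.2,0],[1,0,0.2,0,0,0,0],[1,0,0.2,0,0,0,0],[1,0,0.2,0,0,0,0],[1,0,0.2,0,0,0,0],[1,0,0.15,0,0,0,0],[1,0,0.15,0,0,0,0],[1,0,0.15,0,0,0,0]]]' 40; python3 plan.py 0.5612 0.0988 0.243 -30.8 1
```

```text
t: 10.8
tool_pos: [0.5608, 0.0994, 0.2614]
orientation: [-1.527, 0.421, -0.422]
force: [-1.3, 0.9, -2.9]
opening: 0.0203
now [0.5608 0.0994 0.2614] yaw -30.8 tilt err [ 0.     0.002 -0.   ] F [-1.3  0.9 -2.9] q [0.08 0.03 1.47 0.   1.64 0.62] t 10.8 op 0.0203
[ 0.06  1.84 -0.03] wy -0.04
```

It's in: underside about 0.208, 8 mm below the shaft's end, with barely any force. Continue.

```bash
python3 -m creep '[[[1,0,0.3,0,0,0,0],[1,0,0.3,0,0,0,0],[1,0,0.3,0,0,0,0],[1,0,0.3,0,0,0,0],[1,0,0.25,0,0,0,0],[1,0,0.2,0,0,0,0],[1,0,0.2,0,0,0,0],[1,0,0.15,0,0,0,0]]]' 40; python3 plan.py 0.5612 0.0988 0.243 -30.8 1
```

```text
t: 11.6
tool_pos: [0.562, 0.0998, 0.2415]
orientation: [-1.526, 0.419, -0.424]
force: [-2.0, 0.2, 7.0]
opening: 0.021
now [0.562  0.0998 0.2415] yaw -30.8 tilt err [-0.003  0.004  0.   ] F [-2.   0.2  7. ] q [0.08 0.03 1.51 0.   1.6  0.62] t 11.6 op 0.021
[-0.02 -0.15 -0.13] wy -0.03
```

Seated: TCP 0.2415, upward force 7 N at the flange. Release and rise.

```bash
python3 -m creep '[[[0.45,0,0,0,0,0,0],[0.45,0,0,0,0,0,0],[0.45,0,0,0,0,0,0],[0.45,0,-1,0,0,0,0],[0.45,0,-2.5,0,0,0,0],[0.45,0,-3,0,0,0,0],[0.45,0,0,0,0,0,0],[0.45,0,0,0,0,0,0]]]' 40; python3 plan.py 0.5976 0.1601 0.305 -30.8 1
python3 - <<'E'
from h import *
c=shot('wrist','w6.png');P=cloud(c)
k=P[(P[...,2]>.278)&(P[...,2]<.29)&(np.hypot(P[...,0]-.5976,P[...,1]-.16)<.03)]
print(len(k),k.mean(0),cv2.minEnclosingCircle((k[:,:2]*1000).astype(np.float32)))
E
```

```text
t: 12.4
tool_pos: [0.5621, 0.0987, 0.3119]
orientation: [-1.526, 0.417, -0.427]
force: [0.3, -1.2, -0.7]
opening: 0.0509
now [0.5621 0.0987 0.3119] yaw -30.9 tilt err [-0.006  0.005 -0.   ] F [ 0.3 -1.2 -0.7] q [0.08 0.03 1.38 0.   1.72 0.62] t 12.4 op 0.0509
[-0.1   0.69  7.09] wy -0.07
1260 [0.59772405 0.16064658 0.28344521] ((597.6223754882812, 160.41580200195312), 12.378451347351074)
```

View pics/w6.png

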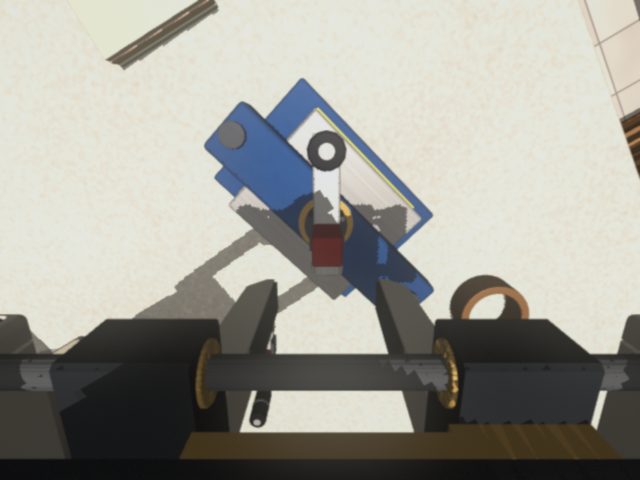

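The crank is on the shaft. Its knob is at (327,151), top at z 0.2834, which is exactly flange plus 93.5 mm, so it is fully home. Go to the knob.

```bash
python3 -m creep '[[[0.45,-0.1,0,3.5,-0.3,0,0.3],[0.45,0,0,3.6,0,0,0],[0.45,0,0,0.2,0,0,0],[0.45,0,1,0,0,0,0],[0.45,0,2,0,0,0,0],[0.45,0,2,0,0,0,0],[0.45,0,0.5,0,0,0,0],[0.45,0,0,0,0,0,0]]]' 25; python3 plan.py 0.5976 0.1602 0.253 -30.8 1
```

```text
t: 13.25
tool_pos: [0.5961, 0.1601, 0.2478]
orientation: [-1.535, 0.431, -0.419]
force: [1.2, -0.8, -0.6]
opening: 0.0512
now [0.5961 0.1601 0.2478] yaw -31.0 tilt err [ 0.005 -0.008  0.   ] F [ 1.2 -0.8 -0.6] q [ 0.18  0.17  1.34 -0.    1.64  0.72] t 13.25 op 0.0512
[ 0.12 -0.52  0.09] wy -0.24
```

```bash
python3 -m creep '[[[1,0.1,-0.3,0.1,0.4,0,0],[1,0,0,0,0,0,0],[1,0,0,0,0,0,0],[1,0,0,0,0,0,0],[1,0,0,0,0,0,0],[1,0,0,0,0,0,0],[1,0,0,0,0,0,0],[1,0,0,0,0,0,0]]]' 40
cat > wind.py <<'E'
import sys; from plan import *
C=np.array([.5620,.0999])
def wind(step,n=8,C=C,rad=.07):
    s=readout.read_state(); p=s['tool_pos'];R=Ro.from_rotvec(s['orientation']).as_matrix();y0=yawof(R)
    d=p[:2]-C;a=np.arctan2(d[1],d[0]);F=s['force']
    tang=np.array([np.sin(a),-np.cos(a)])
    print('t',round(s['t'],2),'p',p.round(4),'r',round(np.hypot(*d)*1000,1),'ang',round(np.degrees(a),1),'Fres tang',round(-F[:2]@tang,1),'rad',round(F[:2]@d/np.hypot(*d),1),'Fz',F[2].round(1),'yaw',round(y0,1),'tilt wx,wz',np.degrees([-(R.T@tool(y0))[1,2],-(R.T@tool(y0))[0,1]]).round(2),'op',round(s['opening'],4),'q6',s['q'][5].round(2))
    q=p[:2].copy()
    for i in range(n):
        a-=np.radians(step); nx=C+rad*np.array([np.cos(a),np.sin(a)]); v=np.r_[nx-q,0]; t=R.T@v*100; q=nx
        print(t.round(1)[[0,2]],end=' ')
    print()
if __name__=='__main__': wind(float(sys.argv[1]))
E
python3 wind.py 10
```

```text
t: 14.05
tool_pos: [0.5985, 0.1594, 0.2543]
orientation: [-1.526, 0.427, -0.424]
force: [-1.1, 0.2, -0.8]
opening: 0.0228
t 14.05 p [0.5985 0.1594 0.2543] r 69.8 ang 58.5 Fres tang 1.0 rad -0.5 Fz -0.8 yaw -31.1 tilt wx,wz [-0.11 -0.12] op 0.0228 q6 0.72
[ 1.2 -0.1] [ 1.2 -0.3] [ 1.1 -0.5] [ 1.  -0.7] [ 0.9 -0.9] [ 0.7 -1. ] [ 0.5 -1.1] [ 0.3 -1.2]
```

Trial wind of about 80°.

```bash
python3 -m creep '[[[1,1.2,0,-0.1,0,0,0],[1,1.2,0,-0.3,0,0,0],[1,1.1,0,-0.5,0,0,0],[1,1,0,-0.7,0,0,0],[1,0.9,0,-0.9,0,0,0],[1,0.7,0,-1,0,0,0],[1,0.5,0,-1.1,0,0,0],[1,0.3,0,-1.2,0,0,0]]]' 40;python3 wind.py 20
```

```text
t: 14.85
tool_pos: [0.63, 0.0829, 0.2543]
orientation: [-1.51, 0.423, -0.405]
force: [2.5, 8.1, -1.2]
opening: 0.023
t 14.85 p [0.63   0.0829 0.2543] r 70.1 ang -14.0 Fres tang 8.4 rad 0.5 Fz -1.2 yaw -30.3 tilt wx,wz [-0.99 -0.93] op 0.023 q6 0.57
[ 0.3 -2.4] [-0.6 -2.4] [-1.3 -2. ] [-2.  -1.4] [-2.3 -0.7] [-2.4  0.2] [-2.2  1. ] [-1.8  1.7]
```

Good: 72.5° turned, 8.4 N tangential, radius held. Larger steps for the free part.

```bash
python3 -m creep '[[[1,0.3,0,-2.4,-0.5,0,-0.5],[1,-0.6,0,-2.4,-0.4,0,-0.4],[1,-1.3,0,-2,0,0,0],[1,-2,0,-1.4,0,0,0],[1,-2.3,0,-0.7,0,0,0],[1,-2.4,0,0.2,0,0,0],[1,-2.2,0,1,0,0,0],[1,-1.8,0,1.7,0,0,0]]]' 40;python3 wind.py 20
```

```text
t: 15.65
tool_pos: [0.505, 0.0764, 0.2574]
orientation: [-1.536, 0.4, -0.45]
force: [-17.9, -20.8, 7.6]
opening: 0.023
t 15.65 p [0.505  0.0764 0.2574] r 61.7 ang -157.6 Fres tang 12.4 rad 24.5 Fz 7.6 yaw -31.0 tilt wx,wz [-0.09  1.87] op 0.023 q6 0.6
[-2.2  1.1] [-1.   2.2] [-0.1  2.4] [0.7 2.3] [1.4 2. ] [2.  1.3] [2.4 0.6] [ 2.4 -0.3]
```

Steps too coarse: the path cut inside the circle (radial 24 N). Ease back to radius and use 12° steps.

```bash
python3 wind.py 12
```

```text
t 15.65 p [0.505  0.0764 0.2574] r 61.7 ang -157.6 Fres tang 12.4 rad 24.5 Fz 7.6 yaw -31.0 tilt wx,wz [-0.09  1.87] op 0.023 q6 0.6
[-1.6  0.3] [-0.8  1.2] [-0.6  1.3] [-0.3  1.4] [0.  1.5] [0.3 1.4] [0.6 1.3] [0.9 1.2]
```

```bash
python3 -m creep '[[[1,-1.6,0.1,0.3,0,0,0.9],[1,-0.9,0.1,1.1,0,0,0.9],[1,-0.7,0,1.2,0,0,0],[1,-0.5,0,1.3,0,0,0],[1,-0.2,0,1.4,0,0,0],[1,0.1,0,1.4,0,0,0],[1,0.4,0,1.3,0,0,0],[1,0.6,0,1.2,0,0,0]]]' 40;python3 wind.py 12
```

```text
t: 16.45
tool_pos: [0.5264, 0.16, 0.2555]
orientation: [-1.545, 0.439, -0.427]
force: [-11.0, 0.2, 4.3]
opening: 0.0228
t 16.45 p [0.5264 0.16   0.2555] r 69.8 ang 120.6 Fres tang 9.4 rad 5.8 Fz 4.3 yaw -31.6 tilt wx,wz [ 1.11 -0.11] op 0.0228 q6 0.76
[0.8 1.2] [1. 1.] [1.2 0.8] [1.4 0.5] [1.4 0.2] [ 1.5 -0.1] [ 1.4 -0.4] [ 1.3 -0.7]
```

```bash
python3 -m creep '[[[1,0.8,0,1.2,0.6,0,0],[1,1,0,1.1,0.5,0,0],[1,1.1,0,0.9,0,0,0],[1,1.3,0,0.7,0,0,0],[1,1.4,0,0.4,0,0,0],[1,1.5,0,0.1,0,0,0],[1,1.5,0,-0.1,0,0,0],[1,1.4,0,-0.3,0,0,0]]]' 40
python3 - <<'E'
s=open('wind.py').read()
i=s.index('    q=p[:2].copy()');j=s.index("    print()")
s=s[:i]+'''    for i in range(n):
        a2=a-np.radians(step*.5); v=rad*np.radians(step)*np.array([np.sin(a2),-np.cos(a2)])
        if i==0: v=v+(rad-np.hypot(*d))*d/np.hypot(*d)
        t=R.T@np.r_[v,0]*100; a-=np.radians(step*.9); print(t.round(1)[[0,2]],end=' ')
'''+s[j:]
open('wind.py','w').write(s)
E
python3 wind.py 14
```

```text
t: 17.25
tool_pos: [0.6255, 0.1404, 0.2521]
orientation: [-1.538, 0.457, -0.401]
force: [-15.5, 0.1, 2.7]
opening: 0.0227
t 17.25 p [0.6255 0.1404 0.2521] r 75.3 ang 32.5 Fres tang 8.4 rad -13.1 Fz 2.7 yaw -31.3 tilt wx,wz [ 1.08 -1.8 ] op 0.0227 q6 0.68
[ 1.2 -1.4] [ 1.2 -1.2] [ 0.9 -1.5] [ 0.6 -1.6] [ 0.2 -1.7] [-0.2 -1.7] [-0.5 -1.6] [-0.9 -1.5]
```

```bash
python3 -m creep '[[[1,1.2,0,-1.4,0.6,0,-0.9],[1,1.1,0,-1.2,0.5,0,-0.9],[1,0.8,0,-1.5,0,0,0],[1,0.5,0,-1.6,0,0,0],[1,0.1,0,-1.7,0,0,0],[1,-0.3,0,-1.7,0,0,0],[1,-0.6,0,-1.6,0,0,0],[1,-1,0,-1.4,0,0,0]]]' 40; python3 wind.py 14
```

```text
t: 18.05
tool_pos: [0.5891, 0.0346, 0.2544]
orientation: [-1.5, 0.41, -0.426]
force: [7.7, 4.7, -3.5]
opening: 0.0229
t 18.05 p [0.5891 0.0346 0.2544] r 70.7 ang -67.5 Fres tang 8.9 rad -1.4 Fz -3.5 yaw -30.7 tilt wx,wz [-1.79  0.14] op 0.0229 q6 0.49
[-1.2 -1.2] [-1.4 -0.9] [-1.6 -0.6] [-1.7 -0.2] [-1.7  0.1] [-1.6  0.5] [-1.5  0.8] [-1.3  1.1]
```

Total about 486° (100° that call). Continuing.

```bash
python3 -m creep '[[[1,-1.2,0,-1.2,-0.9,0,0],[1,-1.4,0,-0.9,-0.9,0,0],[1,-1.6,0,-0.6,0,0,0],[1,-1.7,0,-0.2,0,0,0],[1,-1.7,0,0.1,0,0,0],[1,-1.6,0,0.5,0,0,0],[1,-1.5,0,0.8,0,0,0],[1,-1.3,0,1.1,0,0,0]]]' 40; python3 wind.py 14
```

```text
t: 18.85
tool_pos: [0.497, 0.0818, 0.2557]
orientation: [-1.531, 0.4, -0.455]
force: [-0.4, -8.8, -1.1]
opening: 0.0223
t 18.85 p [0.497  0.0818 0.2557] r 67.5 ang -164.5 Fres tang 8.4 rad 2.7 Fz -1.1 yaw -31.3 tilt wx,wz [-0.38  1.94] op 0.0223 q6 0.62
[-1.3  1.1] [-0.8  1.5] [-0.4  1.7] [-0.1  1.7] [0.3 1.7] [0.7 1.6] [1.  1.4] [1.3 1.1]
```

Total about 583°. Tangential still 8.4 N (free running).

```bash
python3 -m creep '[[[1,-1.3,0,1.1,-0.2,0,1],[1,-0.8,0,1.5,-0.2,0,0.9],[1,-0.4,0,1.7,0,0,0],[1,-0.1,0,1.7,0,0,0],[1,0.3,0,1.7,0,0,0],[1,0.7,0,1.6,0,0,0],[1,1,0,1.4,0,0,0],[1,1.3,0,1.1,0,0,0]]]' 40; python3 wind.py 8
```

```text
t: 19.65
tool_pos: [0.5595, 0.1723, 0.254]
orientation: [-1.548, 0.447, -0.419]
force: [-9.7, -0.6, 3.4]
opening: 0.0225
t 19.65 p [0.5595 0.1723 0.254 ] r 72.5 ang 92.0 Fres tang 9.7 rad -0.3 Fz 3.4 yaw -31.6 tilt wx,wz [ 1.4  -0.65] op 0.0225 q6 0.77
[1.  0.3] [0.9 0.4] [0.9 0.3] [1.  0.1] [1. 0.] [ 1.  -0.1] [ 0.9 -0.2] [ 0.9 -0.3]
```

Total about 687°; the touch can come from 720° on. Smaller steps (about 45–50° a call) from here, watching the tangential force.

```bash
python3 -m creep '[[[1,1,0,0.2,0.7,0,-0.3],[1,0.8,0,0.3,0.7,0,-0.3],[1,0.8,0,0.2,0,0,0],[1,0.9,0,0.1,0,0,0],[1,0.9,0,0,0,0,0],[1,0.9,0,-0.1,0,0,0],[1,0.8,0,-0.2,0,0,0],[1,0.8,0,-0.3,0,0,0]]]' 40; python3 wind.py 7
```

```text
t: 20.45
tool_pos: [0.6184, 0.1458, 0.2542]
orientation: [-1.517, 0.44, -0.406]
force: [-6.4, 4.4, 1.7]
opening: 0.0228
t 20.45 p [0.6184 0.1458 0.2542] r 72.7 ang 39.1 Fres tang 7.5 rad -2.1 Fz 1.7 yaw -31.0 tilt wx,wz [-0.35 -1.39] op 0.0228 q6 0.68
[ 0.7 -0.6] [ 0.7 -0.4] [ 0.7 -0.5] [ 0.6 -0.6] [ 0.6 -0.6] [ 0.5 -0.7] [ 0.4 -0.7] [ 0.3 -0.8]
```

Total about 739°, 7.5 N.

```bash
python3 -m creep '[[[1,0.7,0,-0.6,-0.2,0,-0.7],[1,0.7,0,-0.4,-0.1,0,-0.7],[1,0.7,0,-0.5,0,0,0],[1,0.6,0,-0.6,0,0,0],[1,0.6,0,-0.6,0,0,0],[1,0.5,0,-0.7,0,0,0],[1,0.4,0,-0.7,0,0,0],[1,0.3,0,-0.8,0,0,0]]]' 40; python3 wind.py 7
```

```text
t: 21.25
tool_pos: [0.6331, 0.0897, 0.2544]
orientation: [-1.51, 0.423, -0.403]
force: [-0.5, 7.4, 1.4]
opening: 0.0225
t 21.25 p [0.6331 0.0897 0.2544] r 71.8 ang -8.1 Fres tang 7.3 rad -1.5 Fz 1.4 yaw -30.3 tilt wx,wz [-0.95 -0.98] op 0.0225 q6 0.58
[ 0.1 -0.9] [ 0.2 -0.8] [ 0.1 -0.9] [-0.  -0.9] [-0.1 -0.8] [-0.2 -0.8] [-0.3 -0.8] [-0.4 -0.8]
```

Total about 786°, 7.3 N.

```bash
python3 -m creep '[[[1,0.1,0,-0.9,-0.5,0,-0.5],[1,0.2,0,-0.8,-0.5,0,-0.5],[1,0.1,0,-0.9,0,0,0],[1,0,0,-0.9,0,0,0],[1,-0.1,0,-0.8,0,0,0],[1,-0.2,0,-0.8,0,0,0],[1,-0.3,0,-0.8,0,0,0],[1,-0.4,0,-0.8,0,0,0]]]' 40; python3 wind.py 7
```

```text
t: 22.05
tool_pos: [0.603, 0.0423, 0.2549]
orientation: [-1.509, 0.399, -0.412]
force: [5.5, 6.5, -2.6]
opening: 0.0228
t 22.05 p [0.603  0.0423 0.2549] r 70.7 ang -54.5 Fres tang 8.2 rad -2.1 Fz -2.6 yaw -29.7 tilt wx,wz [-1.39  0.1 ] op 0.0228 q6 0.49
[-0.5 -0.7] [-0.5 -0.7] [-0.6 -0.6] [-0.6 -0.6] [-0.7 -0.5] [-0.7 -0.4] [-0.8 -0.3] [-0.8 -0.3]
```

Total about 833°, 8.2 N.

```bash
python3 -m creep '[[[1,-0.5,0,-0.7,-0.7,0.5,0],[1,-0.5,0,-0.7,-0.7,0.5,0],[1,-0.6,0,-0.6,0,0,0],[1,-0.6,0,-0.6,0,0,0],[1,-0.7,0,-0.5,0,0,0],[1,-0.7,0,-0.4,0,0,0],[1,-0.8,0,-0.3,0,0,0],[1,-0.8,0,-0.3,0,0,0]]]' 40; python3 wind.py 7
```

```text
t: 22.85
tool_pos: [0.552, 0.0315, 0.2555]
orientation: [-1.517, 0.398, -0.442]
force: [7.7, -0.2, -5.6]
opening: 0.0223
t 22.85 p [0.552  0.0315 0.2555] r 69.1 ang -98.3 Fres tang 7.7 rad -0.9 Fz -5.6 yaw -30.8 tilt wx,wz [-1.09  1.34] op 0.0223 q6 0.5
[-0.8 -0.4] [-0.8 -0.2] [-0.8 -0.1] [-0.9 -0. ] [-0.8  0.1] [-0.8  0.2] [-0.8  0.3] [-0.8  0.4]
```

Total about 876°, 7.7 N.

```bash
python3 -m creep '[[[1,-0.8,0,-0.4,-0.5,0,0.7],[1,-0.8,0,-0.2,-0.5,0,0.7],[1,-0.8,0,-0.1,0,0,0],[1,-0.9,0,0,0,0,0],[1,-0.8,0,0.1,0,0,0],[1,-0.8,0,0.2,0,0,0],[1,-0.8,0,0.3,0,0,0],[1,-0.8,0,0.4,0,0,0]]]' 40; python3 wind.py 7
```

```text
t: 23.65
tool_pos: [0.5112, 0.0569, 0.2564]
orientation: [-1.531, 0.406, -0.448]
force: [0.1, -9.7, -1.1]
opening: 0.0226
t 23.65 p [0.5112 0.0569 0.2564] r 66.6 ang -139.8 Fres tang 7.5 rad 6.1 Fz -1.1 yaw -31.2 tilt wx,wz [-0.27  1.48] op 0.0226 q6 0.56
[-0.9 -0. ] [-0.8  0.4] [-0.7  0.5] [-0.6  0.6] [-0.6  0.6] [-0.5  0.7] [-0.4  0.7] [-0.3  0.8]
```

Total about 918°, 7.5 N.

```bash
python3 -m creep '[[[1,-1,0,0,-0.1,0,0.8],[1,-0.9,0,0.4,-0.1,0,0.7],[1,-0.8,0,0.5,0,0,0],[1,-0.7,0,0.6,0,0,0],[1,-0.6,0,0.6,0,0,0],[1,-0.5,0,0.7,0,0,0],[1,-0.5,0,0.7,0,0,0],[1,-0.4,0,0.8,0,0,0]]]' 40; python3 wind.py 7
```

```text
t: 24.45
tool_pos: [0.4946, 0.107, 0.2559]
orientation: [-1.544, 0.429, -0.447]
force: [-7.3, -7.7, 2.7]
opening: 0.0224
t 24.45 p [0.4946 0.107  0.2559] r 67.8 ang 174.0 Fres tang 8.4 rad 6.5 Fz 2.7 yaw -31.9 tilt wx,wz [0.77 0.92] op 0.0224 q6 0.68
[-0.5  0.7] [-0.2  0.8] [-0.1  0.8] [-0.1  0.9] [0.  0.9] [0.1 0.8] [0.2 0.8] [0.3 0.8]
```

Total about 964°, 8.4 N.

```bash
python3 -m creep '[[[1,-0.5,0,0.7,0.4,-0.5,0.5],[1,-0.2,0,0.8,0.4,-0.5,0.4],[1,-0.1,0,0.8,0,0,0],[1,-0.1,0,0.9,0,0,0],[1,0,0,0.9,0,0,0],[1,0.1,0,0.8,0,0,0],[1,0.2,0,0.8,0,0,0],[1,0.3,0,0.8,0,0,0]]]' 40; python3 wind.py 7
```

```text
t: 25.25
tool_pos: [0.5186, 0.1548, 0.2553]
orientation: [-1.549, 0.447, -0.411]
force: [-13.6, -2.7, 5.9]
opening: 0.0225
t 25.25 p [0.5186 0.1548 0.2553] r 70.0 ang 128.3 Fres tang 12.3 rad 6.3 Fz 5.9 yaw -31.3 tilt wx,wz [ 1.53 -0.95] op 0.0225 q6 0.75
[0.3 0.8] [0.4 0.7] [0.5 0.7] [0.6 0.6] [0.6 0.6] [0.7 0.5] [0.8 0.4] [0.8 0.3]
```

Total about 1010°, and the force has risen to 12.3 N, probably past the touch. Small step next (about 18°).

```bash
python3 -m creep '[[[1,0.2,0,0.4,0.7,0,-0.4],[1,0.2,0,0.3,0.7,0,-0.4],[1,0.2,0,0.3,0,0,0],[1,0.3,0,0.3,0,0,0],[1,0.3,0,0.3,0,0,0],[1,0.3,0,0.3,0,0,0],[1,0.3,0,0.3,0,0,0],[1,0.3,0,0.3,0,0,0]]]' 40; python3 wind.py 4
```

```text
t: 26.05
tool_pos: [0.5343, 0.1647, 0.2554]
orientation: [-1.541, 0.461, -0.389]
force: [-14.6, 0.3, 6.2]
opening: 0.0226
t 26.05 p [0.5343 0.1647 0.2554] r 70.4 ang 113.1 Fres tang 13.3 rad 6.0 Fz 6.2 yaw -31.1 tilt wx,wz [ 1.41 -2.33] op 0.0226 q6 0.74
[0.3 0.4] [0.3 0.4] [0.3 0.3] [0.4 0.3] [0.4 0.3] [0.4 0.3] [0.4 0.2] [0.4 0.2]
```

Force still rising (13.3 N at slower speed). One more small step to confirm the slope.

```bash
python3 -m creep '[[[1,0.3,0,0.4,0.7,0,-1.1],[1,0.3,0,0.3,0.7,0,-1.1],[1,0.3,0,0.3,0,0,0],[1,0.4,0,0.3,0,0,0],[1,0.4,0,0.2,0,0,0],[1,0.4,0,0.2,0,0,0],[1,0.4,0,0.2,0,0,0],[1,0.4,0,0.1,0,0,0]]]' 40; python3 wind.py 4; python3 -c "
from h import *
c=shot('scene');a=c['frame'][180:340,270:430];cv2.imwrite('pics/s7.png',cv2.resize(a,(600,600),interpolation=2)[:,:,::-1])"
```

```text
t: 26.85
tool_pos: [0.551, 0.1696, 0.2554]
orientation: [-1.537, 0.459, -0.378]
force: [-17.5, 5.4, 8.4]
opening: 0.0225
t 26.85 p [0.551  0.1696 0.2554] r 70.6 ang 98.9 Fres tang 16.4 rad 8.1 Fz 8.4 yaw -30.6 tilt wx,wz [ 1.15 -2.71] op 0.0225 q6 0.73
[0.4 0.3] [0.4 0.3] [0.4 0.2] [0.4 0.2] [0.4 0.2] [0.5 0.2] [0.5 0.1] [0.5 0.1]
```

Slope matches the clamping stiffness (+3.1 N over 14°, expected 2.7). At 16.4 N it is about 0.9 rad past the touch, or about 260 N: firm and well below crushing. Stop, let go and rise.

```bash
python3 -m creep '[[[0.45,0,0,0,0,0,0],[0.45,0,0,0,0,0,0],[0.45,0,0,0,0,0,0],[0.45,0,0,0,0,0,0],[0.45,0,-1.5,0,0,0,0],[0.45,0,-3,0,0,0,0],[0.45,0,-3,0,0,0,0],[0.45,0,-2,0,0,0,0]]]' 40; python3 wind.py 4
python3 - <<'E'
from h import *
c=shot('wrist','w8.png');P=cloud(c)
r=np.hypot(P[...,0]-.562,P[...,1]-.0998)
k=P[(P[...,2]>.27)&(P[...,2]<.295)&(r<.1)&(r>.05)]
print(len(k),k.mean(0),np.median(k[:,2]))
b=P[(P[...,2]>.26)&(P[...,2]<.28)&(r<.025)];print(len(b),np.median(b,0))
E
```

```text
t: 27.7
tool_pos: [0.5567, 0.1672, 0.353]
orientation: [-1.538, 0.465, -0.374]
force: [-0.2, -0.2, 0.2]
opening: 0.0513
t 27.7 p [0.5567 0.1672 0.353 ] r 67.5 ang 94.5 Fres tang 0.2 rad -0.2 Fz 0.2 yaw -30.7 tilt wx,wz [ 1.32 -3.05] op 0.0513 q6 0.73
[0.3 0.5] [0.4 0.2] [0.4 0.2] [0.5 0.2] [0.5 0.2] [0.5 0.1] [0.5 0.1] [0.5 0.1] 
801 [0.52287858 0.1596626  0.28211045] 0.2829923034423586
328 [0.55742912 0.10666353 0.26929811]
```

View pics/w8.png

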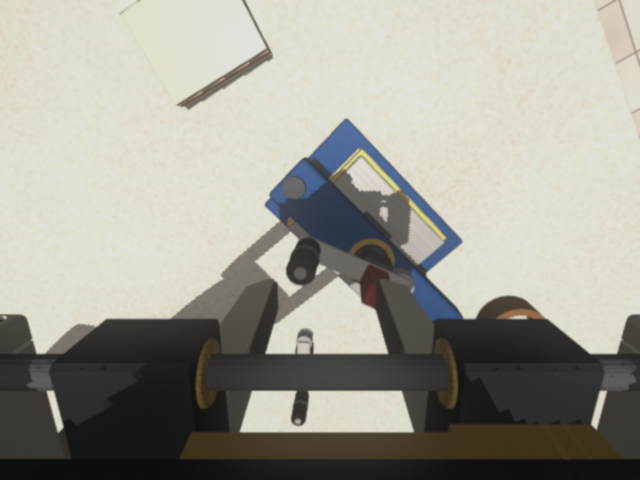

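Let go, but the knob appears to have moved back: it was released at 99° and now measures about 123°, knob top at (300,272) in the picture. Level the tool, back away and re-measure whether it is at rest.

```bash
python3 -m creep '[[[0.45,0,-1,-3,1.3,0,-1.5],[0.45,0,-0.5,-4,0,0,-1.5],[0.45,0,0,-4,0,0,0],[0.45,0,0,-2,0,0,0],[0.45,0,0,0,0,0,0],[0.45,0,0,0,0,0,0],[0.45,0,0,0,0,0,0],[0.45,0,0,0,0,0,0]]]' 40
cat > ang.py <<'E'
from h import *
for cam in ('wrist','top','scene'):
    c=shot(cam);P=cloud(c);f=c['frame'].astype(int);r=np.hypot(P[...,0]-.562,P[...,1]-.0998)
    k=P[(P[...,2]>.279)&(P[...,2]<.288)&(r<.095)&(r>.045)]
    b=P[(P[...,2]>.264)&(P[...,2]<.274)&(r<.022)&(f[...,0]>1.5*f[...,1])]
    if len(k)<15: print(cam,'few',len(k));continue
    kc=cv2.minEnclosingCircle((k[:,:2]*1000).astype(np.float32)); m=np.array(kc[0])/1000
    print(cam,len(k),k.mean(0).round(4),kc,'ang',np.degrees(np.arctan2(m[1]-.0998,m[0]-.562)),'boss',len(b),b.mean(0).round(4) if len(b) else '')
E
python3 ang.py; python3 wind.py 4
```

```text
t: 28.55
tool_pos: [0.4946, 0.0522, 0.3793]
orientation: [-1.525, 0.405, -0.433]
force: [-0.4, 0.1, 0.3]
opening: 0.0512
wrist 832 [0.5212 0.1576 0.2833] ((521.0341796875, 157.6542510986328), 12.438329696655273) ang 125.30179895550708 boss 675 [0.5612 0.1014 0.2695]
top few 0
scene 102 [0.5241 0.1558 0.2844] ((523.1278686523438, 156.84385681152344), 13.919862747192383) ang 124.27219608656326 boss 115 [0.5646 0.0987 0.2705]
t 28.7 p [0.4943 0.0521 0.3789] r 82.9 ang -144.7 Fres tang -0.4 rad -0.1 Fz -0.5 yaw -30.6 tilt wx,wz [-0.5   0.89] op 0.0513 q6 0.54
[0.1 1.4] [-0.4  0.2] [-0.4  0.3] [-0.4  0.3] [-0.4  0.3] [-0.4  0.3] [-0.3  0.4] [-0.3  0.4]
```

The knob rests at about 125°: it sprang back about 26°, part of it the socket's backlash. The load after that recoil is uncertain (roughly 90–180 N), so I'll feel it again and let go more cleanly, with the jaws radial. Check for creep and plan.

```bash
python3 plan.py 0.521 0.1575 0.315 -60 5; python3 ang.py
```

```text
now [0.4943 0.0521 0.3789] yaw -30.6 tilt err [-0.016  0.009 -0.   ] F [-0.2  0.4 -0.5] q [ 0.   -0.16  1.44 -0.    1.84  0.54] t 28.7 op 0.0513
[-0.62  1.28  2.09] wy 5.87
[-0.83  1.28  2.01] wy 5.87
[-1.03  1.28  1.92] wy 5.87
[-1.22  1.28  1.8 ] wy 5.87
[-1.4   1.28  1.67] wy 5.87
wrist 838 [0.5212 0.1576 0.2833] ((521.2324829101562, 157.9346923828125), 12.500170707702637) ang 125.04043156449734 boss 677 [0.5612 0.1015 0.2695]
top few 0
scene 100 [0.5243 0.1556 0.2845] ((522.3297119140625, 156.5459442138672), 13.253942489624023) ang 124.9568537705616 boss 119 [0.5647 0.0988 0.2705]
```

At rest, no creep. Go above the knob.

```bash
python3 -m creep '[[[0.45,-0.6,1.2,2.1,-0.5,5.9,0.5],[0.45,-0.8,1.2,2,0,5.9,0.4],[0.45,-1,1.2,1.9,0,5.9,0],[0.45,-1.2,1.2,1.8,0,5.9,0],[0.45,-1.4,1,1.7,0,5.9,0],[0.45,0,0,0,0,0,0],[0.45,0,0,0,0,0,0],[0.45,0,0,0,0,0,0]]]' 40;  python3 plan.py 0.521 0.1575 0.254 -60 1
```

```text
t: 29.65
tool_pos: [0.5238, 0.1599, 0.3187]
orientation: [-1.407, 0.831, -0.83]
force: [-0.2, -0.7, -0.0]
opening: 0.0512
now [0.5238 0.1599 0.3187] yaw -61.1 tilt err [ 0.    -0.001  0.   ] F [-0.2 -0.7 -0. ] q [ 0.2  -0.03  1.43  0.    1.74  1.27] t 29.65 op 0.0512
[ 0.07  6.47 -0.36] wy -1.14
```

```bash
python3 -m creep '[[[0.45,0.1,1,-0.3,0,0,0],[0.45,0,2.5,0,0,0,0],[0.45,0,2.5,0,0,0,0],[0.45,0,0.5,0,0,0,0],[0.45,0,0,0,0,0,0],[0.45,0,0,0,0,0,0],[0.45,0,0,0,0,0,0],[0.45,0,0,0,0,0,0]]]' 40;  python3 plan.py 0.5215 0.1573 0.254 -60 1
```

```text
t: 30.45
tool_pos: [0.5235, 0.1532, 0.2572]
orientation: [-1.401, 0.824, -0.836]
force: [0.7, 0.4, 0.3]
opening: 0.0508
now [0.5235 0.1532 0.2572] yaw -61.1 tilt err [-0.004  0.008 -0.   ] F [0.7 0.4 0.3] q [ 0.19 -0.05  1.55 -0.    1.63  1.26] t 30.45 op 0.0508
[-0.46  0.32  0.02] wy -1.12
```

```bash
python3 -m creep '[[[0.45,-0.4,0.2,0,-0.5,0,0.2],[1,0,0,0,0,0,0],[1,0,0,0,0,0,0],[1,0,0,0,0,0,0],[1,0,0,0,0,0,0],[1,0,0,0,0,0,0],[1,0,0,0,0,0,0],[1,0,0,0,0,0,0]]]' 40;  python3 wind.py 2
```

```text
t: 31.25
tool_pos: [0.5229, 0.1573, 0.2577]
orientation: [-1.405, 0.828, -0.832]
force: [0.1, 0.2, 0.8]
opening: 0.0015
t 31.25 p [0.5229 0.1573 0.2577] r 69.5 ang 124.3 Fres tang -0.2 rad 0.1 Fz 0.8 yaw -61.1 tilt wx,wz [-0.16  0.09] op 0.0015 q6 1.26
[-0.1  0.2] [-0.   0.2] [-0.   0.2] [0.  0.2] [0.  0.2] [0.  0.2] [0.  0.2] [0.  0.2]
```

The fingers closed on nothing. Measure again.

```bash
python3 ang.py
python3 - <<'E'
from h import *
c=load('wrist');a=c['frame'];b=load('scene')['frame'][130:310,250:430]
cv2.imwrite('pics/f.png',np.hstack([cv2.resize(a,(440,330)),cv2.resize(b,(330,330),interpolation=2)])[:,:,::-1])
E
```

```text
wrist 462 [0.5267 0.1614 0.2833] ((522.08837890625, 158.5078582763672), 13.677054405212402) ang 124.20921320170396 boss 1409 [0.5624 0.1034 0.2694]
top few 0
scene 52 [0.5269 0.152  0.2829] ((524.1590576171875, 155.8248291015625), 12.265478134155273) ang 124.03633677312759 boss 113 [0.5649 0.0991 0.2706]
```

View pics/f.png

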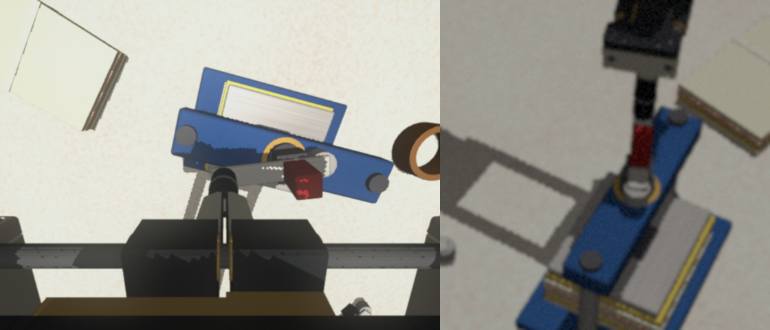

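The knob still measures at (0.523,0.157), right where the pads are, so the opening reading looks false. Re-read it, then test by a small clockwise step, feeling the force.

```bash
python3 -m creep '[[[1,0,0,0.2,0,0,0],[1,0,0,0.2,0,0,0],[1,0,0,0.2,0,0,0],[1,0,0,0.2,0,0,0],[1,0,0,0.2,0,0,0],[1,0,0,0.1,0,0,0],[1,0,0,0,0,0,0],[1,0,0,0,0,0,0]]]' 40;  python3 wind.py 2; python3 ang.py
```

```text
t: 32.2
tool_pos: [0.5327, 0.1631, 0.2577]
orientation: [-1.406, 0.829, -0.831]
force: [-1.4, -0.1, 1.8]
opening: 0.0006
t 32.2 p [0.5327 0.1631 0.2577] r 69.7 ang 114.8 Fres tang 1.3 rad 0.4 Fz 1.8 yaw -61.1 tilt wx,wz [-0.07  0.05] op 0.0006 q6 1.27
[-0.   0.2] [0.  0.2] [0.  0.2] [0.  0.2] [0.1 0.2] [0.1 0.2] [0.1 0.2] [0.1 0.2] 
wrist 130 [0.538  0.1671 0.2857] ((527.0941772460938, 161.16690063476562), 17.052751541137695) ang 119.63145151470988 boss 1380 [0.5633 0.1039 0.2694]
top few 4
scene 55 [0.5261 0.1521 0.284 ] ((524.9359130859375, 156.21356201171875), 11.389966011047363) ang 123.305181155669 boss 114 [0.5659 0.0998 0.2706]
```

The tool moved 9 mm with 1.3 N, so the knob is not in the grip, and finger pixels pollute the measurement. Rise straight up with fingers shut and re-measure the crank.

```bash
python3 -m creep '[[[1,0,-2,0,0,0,0],[1,0,-3,0,0,0,0],[1,0,-3,0,0,0,0],[1,0,-2,-2,0,0,0],[1,0,0,-4,0,0,0],[1,0,0,-2,0,0,0],[1,0,0,0,0,0,0],[1,0,0,0,0,0,0]]]' 40;  python3 wind.py 2; python3 ang.py
python3 - <<'E'
from h import *
for n in('wrist','scene'):
    c=load(n);P=cloud(c);f=c['frame'].astype(int);r=np.hypot(P[...,0]-.562,P[...,1]-.0998)
    a=P[(r<.06)&(r>.025)&(P[...,2]>.218)&(P[...,2]<.23)]; d=a.mean(0)
    print(n,'arm pts',len(a),d.round(4),'ang',np.degrees(np.arctan2(d[1]-.0998,d[0]-.562)),'z med',np.median(a[:,2]))
E
```

```text
t: 33.15
tool_pos: [0.4609, 0.124, 0.3585]
orientation: [-1.406, 0.83, -0.829]
force: [0.4, 0.2, -0.1]
opening: 0.0007
t 33.15 p [0.4609 0.124  0.3585] r 103.9 ang 166.6 Fres tang -0.2 rad -0.3 Fz -0.1 yaw -61.1 tilt wx,wz [-0.01 -0.02] op 0.0007 q6 1.22
[2.1 2.7] [-0.2  0.2] [-0.2  0.2] [-0.2  0.2] [-0.2  0.2] [-0.1  0.2] [-0.1  0.2] [-0.1  0.2] 
wrist 868 [0.5209 0.1578 0.2834] ((520.733642578125, 157.7184295654297), 12.356734275817871) ang 125.46952857694575 boss 802 [0.5614 0.1017 0.2695]
top few 0
scene 100 [0.524  0.1549 0.2845] ((522.7341918945312, 156.4366912841797), 12.685690879821777) ang 124.73328959404098 boss 111 [0.5648 0.0988 0.2706]
wrist arm pts 1271 [0.5503 0.1172 0.2233] ang 123.93795003605396 z med 0.2235848239951047
scene arm pts 139 [0.5725 0.0871 0.2236] ang -50.32383646755261 z med 0.22417108454233484
```

The crank is unmoved and stable: knob at 125.4° in two cameras, seated, arm top z 0.2236. I won't re-grip. I'll push the knob clockwise from behind with the shut fingers (tool z lies along the tangent), which gives a clean feel and a kick-free withdrawal.

```bash
python3 -m creep '[[[1,0,2,2,0,0,0],[1,0,3,1,0,0,0],[1,0,3,0,0,0,0],[1,0,2,0,0,0,0],[1,0,0,0,0,0,0],[1,0,0,0,0,0,0],[1,0,0,0,0,0,0],[1,0,0,0,0,0,0]]]' 40;  python3 plan.py 0.491 0.140 0.256 -61 1; python3 -c "
import ang" | head -1
```

```text
t: 34.1
tool_pos: [0.4919, 0.1419, 0.254]
orientation: [-1.409, 0.83, -0.825]
force: [0.6, 0.2, -0.4]
opening: 0.0002
now [0.4919 0.1419 0.254 ] yaw -60.9 tilt err [ 0.002 -0.003 -0.   ] F [ 0.6  0.2 -0.4] q [ 0.18 -0.12  1.63  0.    1.64  1.24] t 34.1 op 0.0002
[ 0.12 -0.2  -0.17] wy 0.09
wrist 2202 [0.5188 0.1569 0.2835] ((512.8309936523438, 154.29824829101562), 21.080047607421875) ang 132.0571756576745 boss 1776 [0.562  0.1023 0.2694]
```

```bash
python3 -m creep '[[[1,0,0,0.3,0,0,0],[1,0,0,0.3,0,0,0],[1,0,0,0.3,0,0,0],[1,0,0,0.2,0,0,0],[1,0,0,0.2,0,0,0],[1,0,0,0.2,0,0,0],[1,0,0,0.2,0,0,0],[1,0,0,0.2,0,0,0]]]' 40;  python3 plan.py 0.5215 0.1573 0.256 -61 1
python3 - <<'E'
from h import *
c=shot('wrist');P=cloud(c);r=np.hypot(P[...,0]-.562,P[...,1]-.0998)
a=P[(r<.05)&(r>.025)&(P[...,2]>.218)&(P[...,2]<.23)];th=np.degrees(np.arctan2(a[:,1]-.0998,a[:,0]-.562))
print(len(a),np.percentile(th,[5,50,95]))
E
```

```text
t: 35.05
tool_pos: [0.5087, 0.1509, 0.2555]
orientation: [-1.411, 0.831, -0.826]
force: [-7.0, -3.6, 4.4]
opening: 0.0002
now [0.5087 0.1509 0.2555] yaw -61.0 tilt err [ 0.001 -0.004  0.   ] F [-7.  -3.6  4.4] q [ 0.19 -0.07  1.58 -0.    1.64  1.26] t 35.05 op 0.0002
[ 0.06 -0.05  1.43] wy 0.05
1841 [-64.63334639 111.3848398  134.74622712]
```

Contact, 7.9 N. Push on gently.

```bash
python3 -m creep '[[[1,0,0,0.2,0,0,0],[1,0,0,0.2,0,0,0],[1,0,0,0.2,0,0,0],[1,0,0,0.2,0,0,0],[1,0,0,0.2,0,0,0],[1,0,0,0.2,0,0,0],[1,0,0,0.2,0,0,0],[1,0,0,0.2,0,0,0]]]' 40;  python3 plan.py 0.5215 0.1573 0.256 -61 1
```

```text
t: 35.9
tool_pos: [0.5118, 0.1528, 0.2558]
orientation: [-1.435, 0.849, -0.818]
force: [-11.2, -5.8, 5.9]
opening: 0.0006
now [0.5118 0.1528 0.2558] yaw -61.1 tilt err [ 0.003 -0.033 -0.   ] F [-11.2  -5.8   5.9] q [ 0.2  -0.03  1.54 -0.01  1.66  1.27] t 35.9 op 0.0006
[ 0.07 -0.02  1.07] wy -0.1
```

12.6 N applied and the crank hardly moves: the friction-plus-load torque is at least 0.88 N m, so the remaining clamp load is at least about 150 N (and at most what friction can hold, about 175–190 N). Firm and safe, so I'll withdraw backwards and rise.

```bash
python3 -m creep '[[[1,0,0,-1,0.5,0,0],[1,0,0,-2,0.5,0,0],[1,0,-0.5,-2,0.5,0,0],[1,0,-3,-2,0,0,0],[1,0,-4,0,0,0,0],[1,0,-3,0,0,0,0],[1,0,0,0,0,0,0],[1,0,0,0,0,0,0]]]' 40;  python3 plan.py 0.5215 0.1573 0.256 -61 1; python3 ang.py
python3 - <<'E'
from h import *
c=load('top');P=cloud(c);f=c['frame'].astype(int)
import subprocess
z=load('scene');Q=cloud(z);g=z['frame'].astype(int)
gr=(g[...,1]>1.6*g[...,0])&(g[...,1]>1.6*g[...,2])&(Q[...,2]>.005)&(Q[...,2]<.03);print('marker scene',Q[gr].mean(0).round(4))
i=cv2.imread('pics/scene0.png')[...,::-1].astype(int)
print('scene change marker/tape/booklets',[np.abs(i[a:b,u:v]-g[a:b,u:v]).mean().round(1) for a,b,u,v in((405,470,200,262),(365,430,280,342),(145,212,400,475))])
E
```

```text
t: 36.7
tool_pos: [0.4495, 0.1184, 0.3633]
orientation: [-1.411, 0.836, -0.825]
force: [-0.1, 0.4, -0.7]
opening: 0.0007
now [0.4495 0.1184 0.3633] yaw -61.1 tilt err [ 0.004 -0.007  0.   ] F [-0.1  0.4 -0.7] q [ 0.15 -0.23  1.53  0.    1.85  1.21] t 36.7 op 0.0007
[ 0.08 10.73  8.18] wy -0.08
wrist 883 [0.5214 0.1581 0.2834] ((521.2454833984375, 158.01998901367188), 12.356474876403809) ang 124.99236648511545 boss 815 [0.5614 0.1016 0.2695]
top few 0
scene 109 [0.5245 0.1553 0.2843] ((523.2733154296875, 157.11465454101562), 12.919536590576172) ang 124.04632625695152 boss 119 [0.5644 0.0989 0.2704]
marker scene [ 0.5913 -0.1662  0.016 ]
scene change marker/tape/booklets [np.float64(2.3), np.float64(2.5), np.float64(2.4)]
```

The knob has returned to the same 125° (all readings within 0.5° over 8 s), which is the point where friction holds the clamp load, about 170 N. The crank is home (knob top z 0.2834), the other objects' image regions are unchanged, and the tool is clear. Handing in.

```bash
python3 -c "
from plant import robot,readout
print(readout.read_state()['force']);print(robot.close_job())"
```

```text
[-0.30320703  0.18260402 -0.38364352]
the job is handed in; nothing more can be done
None
```

I fitted the crank farthest from the base onto the shaft and wound it clockwise about 2.9 turns, until the knob force rose from about 7.5 N to 16.4 N. That puts the plate at roughly 260 N on the booklets at its peak. I then let go and handed the job in at about 37 s. The hand-in gives no verdict, so the clamp forces below are my own estimates.

**Last checks**
- **Crank:** it is fully home, with the knob top at z 0.2834 against an expected 0.2835.
- **Robot:** it is clear of everything, with wrist force about 0.
- **Other things:** the picture areas of the tape, loose booklets and marker look unchanged in the scene camera.

**What disagreed**
- **Spring-back:** when I let go, the crank sprang back about 26° and then stayed at 125°. A later push of 12.6 N did not shift it for good. I take the remaining clamp force to be about 150–190 N, inside the allowed 80–500 N, though I could not measure it directly.
- **Failed re-grip:** I tried once to take hold of the knob again. The fingers closed on nothing (0–1.5 mm opening) although the cameras showed the knob there. I did not explain this; afterwards the crank was at the same angle and still home.
- **Rough spot while winding:** one early winding call used steps that were too large and briefly put about 25 N of sideways force on the knob.

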